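# Pull a stuck valve cartridge from a deep bore with a T-pin extractor

### The arm

A 7-joint arm with a two-finger parallel gripper is mounted at the origin on a cart in front of the work surface, level with it; the furniture and walls round the work are solid. World frame = base frame: x ahead of the robot, y to its left, z up, the work surface at z = 0. Lengths are in mm, angles in rad, forces in N, time in s.
With the tool pointing down it reaches from about 425 to 800 mm from the base axis. Payload 8.3 kg.
Tool frame: the origin (TCP) lies midway between the tips of the shut fingers; the grasp point (between the pads) lies 19 mm behind it; z points along the fingers, y is the line along which they close (so a half turn about z gives the same grasp; the last joint's range is limited). The gripper opens to 85 mm and grips with 20 to 120 N. Pads are 22 mm wide; open, the fingers measure 114 mm over their backs; the gripper's body (76 mm by 85 mm) begins 54 mm behind the grasp point. The pads swing forward as they close: fully open they stand 13 mm farther back than shut.
Start: joints at [1.153, 0.383, 0.016, 1.37, -0.006, 1.388, -0.046], TCP at [217.162, -586.04, 231.279] pointing down, gripper open.
Joint ranges: [-2.95, 2.95], [-0.25, 2.06], [-1.52, 1.56], [0.18, 2.33], [-1.44, 4.58], [0.02, 2.06], [-3.01, 3.01]. Speed limits (rad/s): [2.39, 2.39, 3.01, 3.01, 3.14, 3.14, 3.14].

### API

Orientations are given as a unit quaternion [x, y, z, w].
In Python, from station import status, vision, bot gives the robot as it stands. The module is installed in compiled form; this text tells all that it offers.
- The arm moves only by the shell command python3 -m crank 'ROWS' [FORCE]. ROWS is JSON, a list of rows, each an object of numbers: "fingers": the opening, from -1 (shut) to 1 (fully open); "tx", "ty", "tz": the shift along the tool's x, y, z in units of 40 mm (1.0 is 40 mm); "roll": the turn about the tool's z in units of 5 degrees (1.0 is 5 degrees). In form: [{"fingers": .., "tx": .., "ty": .., "tz": .., "roll": ..}, ...]. A call has 1 to 12 rows; each row shifts and turns the commanded pose from where the row before left it, along the tool's axes as they then stand; what a row does not reach is not made up. A row lasts 1/10 s, in which the tool goes at most 50 mm and 8.59 degrees, less where a joint would pass 70% of its speed; a pose out of reach is approached as far as the arm can. A call is refused whole if a number of a shift passes 1 or a number of a turn 1, either way. A call with a gripper value outside its range is refused whole. The fingers move at their own pace and stop on an object; FORCE is the grip in N (left out, the last holds). Time passes only in rows, so rows that do not move let the fingers close. It gives the time, the measured TCP pose, the force, the opening and the grip force at its end, in the units of the state.
- status.sense(): the state, without advancing time (a new reading comes with each control period).
- vision.snapshot(name): name is "scene" or "top" or "wrist"; returns the picture (400x640x3 uint8, red, green, blue); there is no depth.
- vision.camera_params(name): a dict with "intrinsics" (3x3 intrinsics, pixels), "origin" and "attitude" of the camera in the world. Camera axes: x right, y down, z forward; pixel columns grow to the right and rows downward; lengths in mm; the calibration is good to about 2 mm. A picture is of the moment at which its call begins: read the wrist's pose just before it. camera_params takes no time and is no camera call; for the wrist camera it gives the pose at the moment of the call.
- bot.hand_in(): hands the job in; it is judged then, once.
The state is a dict: "clock": time; "joint_positions": joint angles; "joint_vel": joint speeds; "joint_efforts": joint torques, N m; "ee_pos": TCP position; "tool_rot": TCP orientation; "force": force on the tool from outside, world axes, zero at the start; "moment": the same for the moment, N m; "width": finger opening in mm; "gripper_force": force on a finger pad.
Only numpy, scipy, OpenCV 4.12 (cv2) and the standard library are available. Lean on these libraries where they do the work, as an engineer would, in place of code of your own. Each camera call takes 0.05 s, during which the arm holds its last target. There are 200 camera calls.

### The job

The old valve cartridge is stuck at the bottom of the deep bore in the upright aluminium block. Take the red T-handled extractor from its stand, feel its cross pin gently through the slot in the cartridge's cap (no hard pushing), hook it with a quarter turn and draw the cartridge straight up and out without touching it with the fingers. Lower it on the extractor, upright and fully down, into the free pocket of the blue rack, unhook the extractor and put it back in its stand, and leave everything else where it is.

Things in the scene. Friction and masses are not known exactly. Their poses are not given: they have to be found in the camera images.
- extractor: Loose hand tool, 158 mm long, 0.16 kg, standing upright in its stand. Origin at its lower tip, z up along the 6.4 mm round shank, x along the handle bar and the pin. A flange disc 36 mm across has its underside 115 mm above the tip and rests on the stand's rim.
- extractor_handle (a point): Centre of the red handle bar, 146 mm above the tip: grip here, with about 40 N. The bar is 76 mm long (x), 18 mm thick (y) and 24 mm high.
- extractor_pin (a point): Centre of the round cross pin at the tip, 2.5 mm above it: 5 mm thick, 24 mm long, parallel to the handle bar (a half turn makes no difference). Push with it no harder than about 15 N.
- stand: Fixed grey tube, 39 mm across, 125 mm high, open on top, bore 30 mm, on a dark round foot 80 mm across. Origin under the foot's centre. The seated extractor has its tip 10 mm above this origin; any yaw will do.
- stand_mouth (a point): Centre of the stand's upper rim, 125 mm above the bench.
- housing: Fixed upright aluminium block 76 x 76 mm, 140 mm high, on a 130 x 94 mm (x, y) dark base plate; black-and-blue tube connectors reach 66 mm from the centre along y. Origin under the centre of the base plate, z up.
- bore_mouth (a point): Centre of the round vertical bore's mouth on top of the block, 140 mm above the bench. The bore is 42 mm across and 128 mm deep.
- cartridge: Loose brass cartridge 39 mm across, 40 mm high, 0.3 to 0.4 kg, seated on the bore's floor, its top 88 mm below the mouth. Origin at the centre of its underside, z up. Its seal, 10 mm above the underside, rubs in the bore: drawing it up takes 10 to 20 N until the seal leaves the mouth.
- cap_top (a point): Centre of the cap's top face, 40 mm above the cartridge's underside. In the cap a through slot, 8 mm wide, 28 mm long, for the pin. Its direction is NOT measured: it lies 0.35 to 2.0 rad counter-clockwise (seen from above) of the cartridge's x axis (a stiff swivel, 0.15 Nm). Find it by feel: turn the pin in small steps under a push of 5 N until it drops in.
- cap_underside (a point): Centre of the cap's underside, 33 mm above the cartridge's underside. The hollow below it, 30 mm wide, floor 17 mm lower, lets the pin turn freely while the tip is 6 to 16 mm below this point. A groove at right angles to the slot (10 mm wide, 3.5 mm deep) takes the pin when it is lifted after a quarter turn. To unhook, lower 8 mm or more, turn back to the slot, lift.
- rack: Fixed blue block 76 x 140 mm (x, y), 24 mm high, with two round pockets 46 mm across and 18 mm deep, 64 mm apart along y. Origin under its centre. The pocket at y = +32 mm is free; the other holds the new cartridge.
- free_pocket (a point): Centre of the floor of the free pocket, 6 mm above the bench: where the old cartridge's underside goes.
- new_cartridge: Loose new cartridge with a yellow cover on top, 39 mm across, 55 mm high, standing in the other pocket of the rack; stays there.
- filter_regulator: Bystander: grey filter regulator with blue knob and gauges, lying, 70x260x111 mm, near the robot on the left.
- valve_block: Bystander: grey valve block with a black elbow on top, 52x70x118 mm, standing at the right.
- regulator_b: Bystander: upright regulator with a blue knob and a gauge, 77x55x116 mm, behind the block.
- silencer_a: Bystander: small brass silencer, 21x45x19 mm, lying behind the stand.
- nipple_a: Bystander: small brass nipple, 22x32x19 mm, lying between the robot and the rack.
There are look-alikes about, which are no part of the job. There is more than one size of the rack; the job needs the larger.

How it is judged:
By the outcome, as a careful person would: the job done as asked, in the order asked, and still so for the second after the job is handed in, with the robot touching nothing.
It also fails if it takes over 72 s, if anything falls off the work surface, if the arm or the gripper's body presses on something with over 40 N, if the wrist force passes 120 N, or if a joint passes its speed limit or range.

## Working session

There is one attempt and no reset: what is moved stays moved. The work goes in short steps, Python scripts to look and compute and a shell command to move; the robot and the scene stay as the last step left them, time stands still between calls to the robot, and variables do not carry over. Pictures are saved under pics/ and viewed, at most 10 in all, crops included, and the job is handed in when it is done.

```bash
mkdir -p pics
python3 - <<'E'
from station import status, vision
import cv2, json
s=status.sense(); print({k:s[k] for k in('clock','ee_pos','tool_rot','force','width')})
for n in('scene','top'):
    im=vision.snapshot(n); cv2.imwrite(f'pics/{n}0.png',im[:,:,::-1]); p=vision.camera_params(n); print(n,p)
E
```

```text
{'clock': 0.0, 'ee_pos': array([ 216.96339775, -585.60767865,  230.29785454]), 'tool_rot': array([ 9.84305380e-01,  1.76471047e-01, -1.90165197e-04, -9.23085839e-04]), 'force': array([-0.08066923, -0.53741814, -0.109466  ]), 'width': 85.39880862392741}
scene {'intrinsics': array([[495.17133788,   0.        , 319.25601394],
       [  0.        , 495.17133788, 195.84621923],
       [  0.        ,   0.        ,   1.        ]]), 'origin': array([-24.02645838, 700.13106255, 985.8897897 ]), 'attitude': array([-0.28379552,  0.87028737, -0.38404416,  0.12070655])}
top {'intrinsics': array([[414.52129465,   0.        , 317.61770953],
       [  0.        , 414.52129465, 200.44736866],
       [  0.        ,   0.        ,   1.        ]]), 'origin': array([ 327.61397906,  -93.70594921, 1309.52531715]), 'attitude': array([-0.69344943,  0.71451123, -0.06237451,  0.06863681])}
```

View pics/scene0.png

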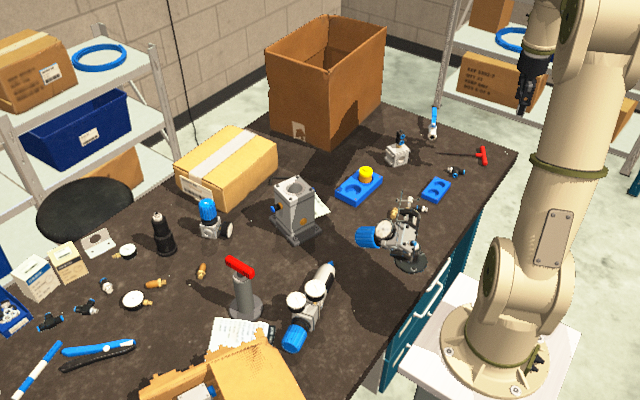

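View pics/top0.png

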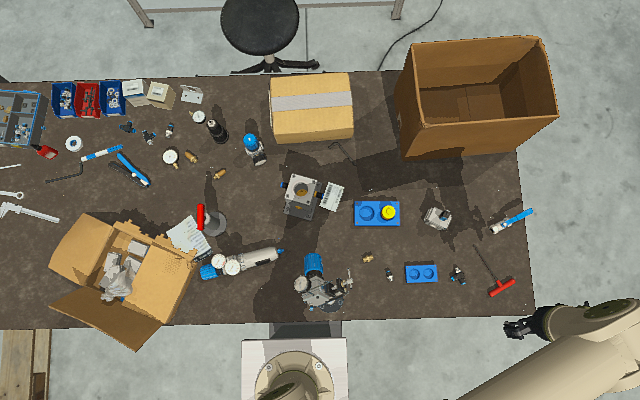

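Scene view: the red handle is at about (239,266) on the grey stand, the block's bore at (295,187), and the large rack with the yellow cover at (360,187). Top view: handle (201,217), bore (301,190), rack (377,213) with its free pocket at (367,212). Next I'll measure these.

```bash
cat > h.py <<'E'
import numpy as np, cv2
from scipy.spatial.transform import Rotation as R
from station import status, vision
def cam(n):
    p=vision.camera_params(n); return p['intrinsics'],p['origin'],R.from_quat(p['attitude']).as_matrix()
def ray(c,uv):
    K,o,A=c; d=A@np.linalg.solve(K,[uv[0],uv[1],1.]); return o,d/np.linalg.norm(d)
def plane(c,uv,z):
    o,d=ray(c,uv); return o+d*(z-o[2])/d[2]
def tri(c1,u1,c2,u2):
    (o1,d1),(o2,d2)=ray(c1,u1),ray(c2,u2)
    t=np.linalg.lstsq(np.c_[d1,-d2],o2-o1,rcond=None)[0]
    return (o1+t[0]*d1+o2+t[1]*d2)/2, np.linalg.norm(o1+t[0]*d1-o2-t[1]*d2)
def proj(c,P):
    K,o,A=c; q=K@(A.T@(np.asarray(P)-o)); return q[:2]/q[2]
def yaw(s):  # world direction of tool x and y
    m=R.from_quat(s['tool_rot']).as_matrix(); return np.arctan2(m[1,0],m[0,0]), m
E
python3 - <<'E'
from h import *
np.set_printoptions(precision=1,suppress=True)
C={n:cam(n) for n in('scene','top')}
I={n:cv2.imread(f'pics/{n}0.png') for n in C}
roi={'scene':{'red':(215,245,265,285),'blue':(325,160,390,215),'yel':(350,160,380,190)},
 'top':{'red':(190,195,230,240),'blue':(345,190,410,235),'yel':(375,200,402,225)}}
cen={}
for n in C:
    hsv=cv2.cvtColor(I[n],cv2.COLOR_BGR2HSV)
    H,S,V=cv2.split(hsv)
    M={'red':((H<8)|(H>172))&(S>150)&(V>70),'blue':(H>98)&(H<118)&(S>130)&(V>50),'yel':(H>22)&(H<35)&(S>150)&(V>120)}
    for k,m in M.items():
        x0,y0,x1,y1=roi[n][k]; z=np.zeros_like(H); z[y0:y1,x0:x1]=m[y0:y1,x0:x1]
        cs=max(cv2.findContours(z,cv2.RETR_EXTERNAL,cv2.CHAIN_APPROX_NONE)[0],key=cv2.contourArea)
        r=cv2.minAreaRect(cs); cen[n,k]=np.array(r[0]); print(n,k,r,cv2.contourArea(cs))
        if k=='red': print('bar ends',[plane(C[n],p,160)[:2] for p in cv2.boxPoints(r)])
        if k=='blue':
            q=cv2.approxPolyDP(cs,3,True)[:,0]; print('poly z24',[(tuple(p),plane(C[n],p,24)[:2]) for p in q])
for k in('red','yel'): print(k,tri(C['scene'],cen['scene',k],C['top'],cen['top',k]))
print('bore', tri(C['scene'],(295,187),C['top'],(301,190)), plane(C['top'],(301,190),140),plane(C['scene'],(295,187),140))
print('pocket top', plane(C['top'],(367,212),24))
a=cv2.resize(I['top'][165:245,190:410],None,fx=3.6,fy=3.6,interpolation=cv2.INTER_CUBIC)
b=cv2.resize(I['scene'][165:255,215:435],None,fx=3.6,fy=3.6,interpolation=cv2.INTER_CUBIC)
cv2.imwrite('pics/c.png',np.vstack([a,b])[:600]); print(a.shape)
E
```

```text
scene red ((239.34608459472656, 266.4337158203125), (34.320892333984375, 11.18747329711914), 31.4295654296875) 322.0
bar ends [array([543.7, 262.3]), array([552.4, 235.2]), array([467.9, 234.9]), array([461. , 261.1])]
scene blue ((358.4375915527344, 185.9334716796875), (26.947280883789062, 47.96706771850586), 46.84761428833008) 844.5
poly z24 [((np.int32(382), np.int32(176)), array([ 485.1, -337.4])), ((np.int32(379), np.int32(178)), array([ 487.6, -324. ])), ((np.int32(373), np.int32(172)), array([ 516.7, -337.4])), ((np.int32(369), np.int32(183)), array([ 499.7, -286.7])), ((np.int32(361), np.int32(183)), array([ 518.7, -272.6])), ((np.int32(357), np.int32(179)), array([ 538.1, -280.9])), ((np.int32(358), np.int32(169)), array([ 561.1, -322.4])), ((np.int32(335), np.int32(190)), array([ 563.1, -201.3])), ((np.int32(335), np.int32(196)), array([ 548.4, -180. ])), ((np.int32(356), np.int32(206)), array([ 477.2, -180.8])), ((np.int32(381), np.int32(183)), array([ 471. , -307.9]))]
scene yel ((365.5, 171.0), (10.0, 13.0), 90.0) 105.0
top red ((200.5, 216.5), (7.0, 27.0), 0.0) 149.5
bar ends [array([470. , 252.7]), array([546.8, 254.6]), array([546.1, 234.7]), array([469.4, 233. ])]
top blue ((376.5, 213.0), (24.0, 45.0), 90.0) 1072.5
poly z24 [((np.int32(354), np.int32(201)), array([ 563.7, -200.3])), ((np.int32(354), np.int32(225)), array([ 487.7, -196.9])), ((np.int32(399), np.int32(225)), array([ 483.5, -336.8])), ((np.int32(398), np.int32(201)), array([ 559.4, -338.6]))]
top yel ((388.0, 212.0), (12.0, 12.0), 90.0) 114.5
red (array([508.9, 245.5, 154.5]), np.float64(0.3787070807079764))
yel (array([ 522. , -300.7,   49.7]), np.float64(1.2000001948837873))
bore (array([579.6, -39.2, 142.2]), np.float64(1.3511611885970995)) [579.4 -39.4 140. ] [581.8 -40.9 140. ]
pocket top [ 527.4 -239.5   24. ]
(288, 792, 3)
```

View pics/c.png

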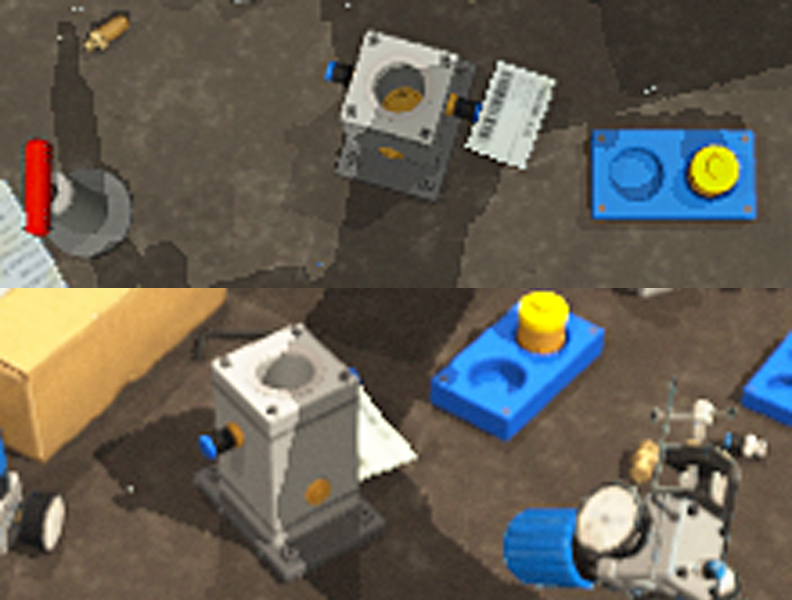

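The crop shows the bore mouth at top-view pixel (301,189.5), the free rack pocket at (366.7,212.8), and the handle bar lying along world x. The block is yawed about -14°. I'll move towards the bore to look from the wrist camera on the way.

```bash
python3 -m crank '[{"fingers":1,"tz":-0.7,"roll":1},{"fingers":1,"tz":-0.7,"roll":1},{"fingers":1,"tz":-0.7,"roll":1},{"fingers":1,"tz":-0.7,"roll":1},{"tx":0.55,"ty":-0.8,"fingers":1},{"tx":0.55,"ty":-0.8,"fingers":1},{"tx":0.55,"ty":-0.8,"fingers":1},{"tx":0.55,"ty":-0.8,"fingers":1},{"tx":0.55,"ty":-0.8,"fingers":1},{"tx":0.55,"ty":-0.8,"fingers":1},{"tx":0.55,"ty":-0.8,"fingers":1},{"tx":0.55,"ty":-0.8,"fingers":1}]' 40
python3 -m crank '[{"tx":0.5,"ty":-0.9,"fingers":1},{"tx":0.5,"ty":-0.9,"fingers":1},{"tx":0.5,"ty":-0.9,"fingers":1},{"tx":0.5,"ty":-0.9,"fingers":1},{"tx":0.5,"ty":-0.9,"fingers":1},{"tx":0.5,"ty":-0.9,"fingers":1},{"tx":0.5,"ty":-0.9,"fingers":1},{"fingers":1},{"fingers":1}]'
python3 - <<'E'
from h import *
s=status.sense(); print(s['ee_pos'],s['joint_positions'],np.degrees(yaw(s)[0]))
c=cam('wrist'); print(c[1],proj(c,(580,-40,140)),proj(c,(580,-40,52)),proj(c,(527,-239,24)))
cv2.imwrite('pics/w1.png',vision.snapshot('wrist')[:,:,::-1])
E
```

```text
[ 217.00460272 -585.63785161  230.37747251] [ 1.15311413  0.38416868  0.01636406  1.37103185 -0.00630873  1.3882078
 -0.04648603] 20.33245515283523
[ 294.52237939 -559.11119277  372.63307312] [-1216.97387575 -1775.64679659] [-437.06819194 -824.7520283 ] [   9.42387882 -392.26487727]validation failed for argument at $[0]...
validation failed for argument at $[0]...
```

View pics/w1.png

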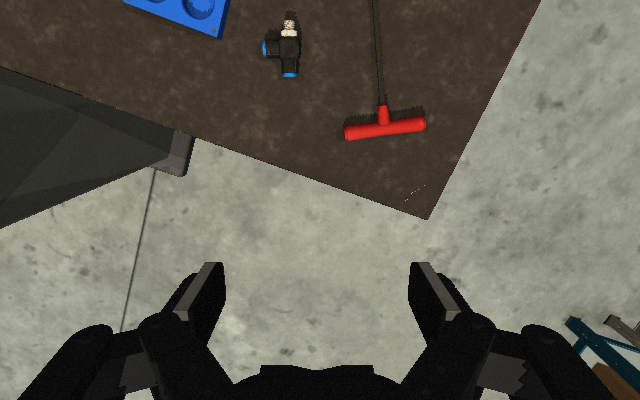

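The move was refused, so the arm hasn't moved; the picture only shows the bench corner and the decoy T-tool. I'll send it again with every key in each row.

```bash
python3 -m crank '[{"fingers":1,"tx":0,"ty":0,"tz":-0.7,"roll":1},{"fingers":1,"tx":0,"ty":0,"tz":-0.7,"roll":1},{"fingers":1,"tx":0,"ty":0,"tz":-0.7,"roll":1},{"fingers":1,"tx":0,"ty":0,"tz":-0.7,"roll":1},{"tx":0.55,"ty":-0.8,"tz":0,"roll":0,"fingers":1},{"tx":0.55,"ty":-0.8,"tz":0,"roll":0,"fingers":1},{"tx":0.55,"ty":-0.8,"tz":0,"roll":0,"fingers":1},{"tx":0.55,"ty":-0.8,"tz":0,"roll":0,"fingers":1},{"tx":0.55,"ty":-0.8,"tz":0,"roll":0,"fingers":1},{"tx":0.55,"ty":-0.8,"tz":0,"roll":0,"fingers":1},{"tx":0.55,"ty":-0.8,"tz":0,"roll":0,"fingers":1},{"tx":0.55,"ty":-0.8,"tz":0,"roll":0,"fingers":1}]' 40
```

```text
clock: 1.35
ee_pos: [392.2, -327.5, 343.2]
tool_rot: [1.0, 0.003, -0.0, -0.0]
force: [0.1, 0.3, -0.3]
width: 85.6
gripper_force: 0.0
```

```bash
python3 -m crank '[{"tx":0.34,"ty":-0.9,"tz":0,"roll":0,"fingers":1},{"tx":0.34,"ty":-0.9,"tz":0,"roll":0,"fingers":1},{"tx":0.34,"ty":-0.9,"tz":0,"roll":0,"fingers":1},{"tx":0.34,"ty":-0.9,"tz":0,"roll":0,"fingers":1},{"tx":0.34,"ty":-0.9,"tz":0,"roll":0,"fingers":1},{"tx":0.34,"ty":-0.9,"tz":0,"roll":0,"fingers":1},{"tx":0.34,"ty":-0.9,"tz":0,"roll":0,"fingers":1},{"tx":0.34,"ty":-0.9,"tz":0,"roll":0,"fingers":1},{"tx":0,"ty":0,"tz":0,"roll":0,"fingers":1},{"tx":0,"ty":0,"tz":0,"roll":0,"fingers":1}]'
python3 - <<'E'
from h import *
s=status.sense(); print(s['ee_pos'],s['joint_positions'],np.degrees(yaw(s)[0]))
c=cam('wrist'); print(c[1],proj(c,(580,-40,140)),proj(c,(580,-40,52)),proj(c,(527,-239,24)))
cv2.imwrite('pics/w2.png',vision.snapshot('wrist')[:,:,::-1])
E
```

```text
clock: 2.35
ee_pos: [498.8, -39.5, 343.0]
tool_rot: [1.0, 0.004, -0.0, -0.0]
force: [-0.5, -0.6, 0.1]
width: 85.2
gripper_force: 0.0
[498.81557797 -39.53134752 343.02455441] [ 0.39035741  0.10563534 -0.4121425   1.47813065  0.04210825  1.56719393
 -1.58250205] 0.47026893406707215
[581.37455754 -40.31484688 485.21309349] [316.37504034  95.8251962 ] [316.43976414  95.539118  ] [456.0266076  135.94928275]
```

View pics/w2.png

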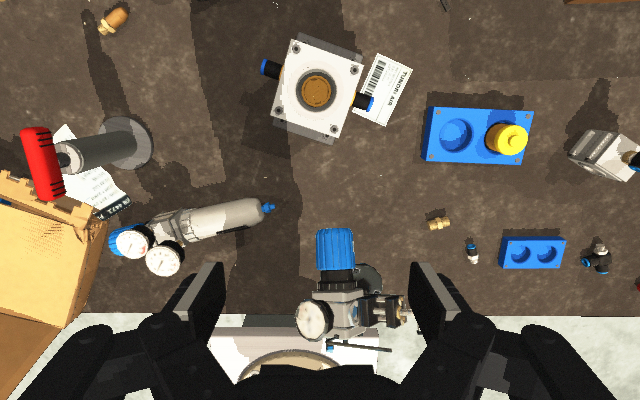

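The wrist view shows the bore mouth at (316,90) with the brass cap inside, the free pocket at (455,134) and the handle at (42,164). I'll refine with ellipse fits and zoom in.

Run:
```python
from h import *
np.set_printoptions(precision=1,suppress=True)
c=cam('wrist'); T=cam('top'); print(c[0][0,0])
I=cv2.imread('pics/w2.png'); H,S,V=cv2.split(cv2.cvtColor(I,cv2.COLOR_BGR2HSV))
def big(m,roi,ap=cv2.RETR_EXTERNAL):
    x0,y0,x1,y1=roi; z=np.zeros_like(H); z[y0:y1,x0:x1]=m[y0:y1,x0:x1]
    return max(cv2.findContours(z,ap,cv2.CHAIN_APPROX_NONE)[0],key=cv2.contourArea)
# bright top plate -> quad corners
q=big((V>170)&(S<60),(262,30,368,148)); r=cv2.minAreaRect(q); print('plate',r,plane(c,r[0],140),'top cam')
# brass cap
b=big((H>8)&(H<28)&(S>110)&(V>60),(292,65,342,115)); e=cv2.minEnclosingCircle(b); print('cap',e,plane(c,e[0],52))
# bore mouth: everything non-plate round it
d=big((V<160)|(S>60),(294,67,339,114)); e=cv2.minEnclosingCircle(d); print('mouth',e,plane(c,e[0],140),cv2.fitEllipse(d))
# rack
k=big((H>98)&(H<118)&(S>130)&(V>60),(415,95,545,175)); r=cv2.minAreaRect(k); print('rack',r,[plane(c,p,24)[:2] for p in cv2.boxPoints(r)],plane(c,r[0],24))
h=big(((H<8)|(H>172))&(S>150)&(V>70),(10,110,75,215)); r=cv2.minAreaRect(h); print('handle',r,plane(c,r[0],165))
print('tri handle w/top',tri(c,r[0],T,(200.5,216.5)))
print('mouth w/ top',tri(c,(316.5,90.5),T,(301,189.5)),'pocket z24',plane(c,(455,134),24),plane(T,(366.7,212.8),24))
cr=[cv2.resize(I[60:120,286:346],(400,400),interpolation=cv2.INTER_CUBIC),cv2.resize(I[100:170,420:490],(400,400),interpolation=cv2.INTER_CUBIC)]
cv2.imwrite('pics/c2.png',cv2.convertScaleAbs(np.hstack(cr),alpha=1.3))
```

```text
320.0771591707451
plate ((314.4197998046875, 88.37193298339844), (77.39637756347656, 79.14252471923828), 19.29004669189453) [587.  -39.6 140. ] top cam
cap ((315.8503112792969, 90.6467056274414), 15.90429973602295) [585.8 -40.9  52. ]
mouth ((315.7036437988281, 90.05644989013672), 21.379785537719727) [585.4 -40.9 140. ] ((315.6454772949219, 90.11131286621094), (39.6449089050293, 42.02130126953125), 176.8669891357422)
rack ((476.91339111328125, 135.4051513671875), (110.11357879638672, 54.943267822265625), 2.602562189102173) [array([ 490.9, -194.1]), array([ 567.6, -189.2]), array([ 561.9, -342.7]), array([ 484.5, -356. ])] [ 527.3 -270.2   24. ]
handle ((43.01119613647461, 162.5383758544922), (76.95999145507812, 30.19999885559082), 73.73979187011719) [513.9 235.3 165. ]
tri handle w/top (array([510.2, 247.1, 150.5]), np.float64(1.9241910394812836))
mouth w/ top (array([584.9, -40.2, 123.3]), np.float64(3.0878537045092926)) pocket z24 [ 529.1 -238.7   24. ] [ 524.9 -238.4   24. ]
```

View pics/c2.png

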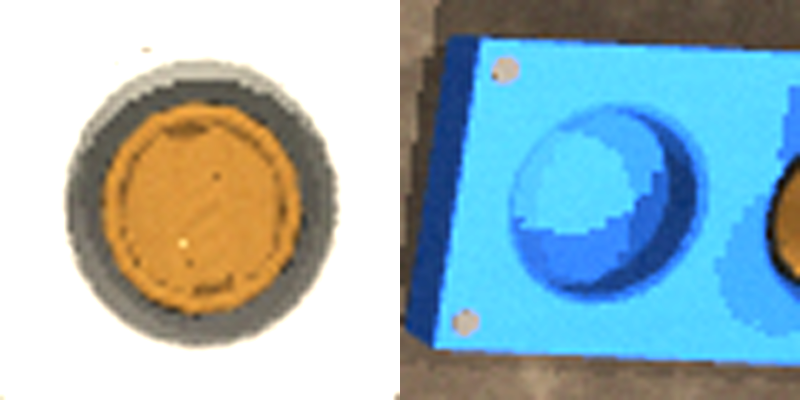

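```bash
python3 -m crank '[{"tx":0.04,"ty":-0.89,"tz":0,"roll":0,"fingers":1},{"tx":0.04,"ty":-0.89,"tz":0,"roll":0,"fingers":1},{"tx":0.04,"ty":-0.89,"tz":0,"roll":0,"fingers":1},{"tx":0.04,"ty":-0.89,"tz":0,"roll":0,"fingers":1},{"tx":0.04,"ty":-0.89,"tz":0,"roll":0,"fingers":1},{"tx":0.04,"ty":-0.89,"tz":0,"roll":0,"fingers":1},{"tx":0.04,"ty":-0.89,"tz":0,"roll":0,"fingers":1},{"tx":0.04,"ty":-0.89,"tz":0,"roll":0,"fingers":1},{"tx":0,"ty":0,"tz":0.9,"roll":0,"fingers":1},{"tx":0,"ty":0,"tz":0.9,"roll":0,"fingers":1},{"tx":0,"ty":0,"tz":0,"roll":0,"fingers":1}]'
python3 - <<'E'
from h import *
np.set_printoptions(precision=1,suppress=True)
c=cam('wrist'); s=status.sense(); print(s['ee_pos'],s['joint_positions'],np.degrees(yaw(s)[0]))
I=vision.snapshot('wrist')[:,:,::-1]; cv2.imwrite('pics/w3.png',I)
H,S,V=cv2.split(cv2.cvtColor(I.copy(),cv2.COLOR_BGR2HSV))
z=((((H<8)|(H>172))&(S>150)&(V>70))).astype(np.uint8)
k=max(cv2.findContours(z,0,1)[0],key=cv2.contourArea); r=cv2.minAreaRect(k); print(r,plane(c,r[0],165))
print([plane(c,p,168)[:2] for p in cv2.boxPoints(r)])
E
```

```text
clock: 3.5
ee_pos: [508.5, 241.3, 266.2]
tool_rot: [1.0, 0.002, -0.004, 0.002]
force: [-0.3, -0.2, -0.4]
width: 85.7
gripper_force: 0.0
[508.5 241.3 266.2] [-0.   0.3 -0.6  1.5  0.2  1.5 -2.2] 0.20216213200995947
((310.0, 195.5), (91.0, 22.0), 90.0) [513.9 244.6 165. ]
[array([550.8, 252.8]), array([550.8, 236.2]), array([475.4, 235.6]), array([475.4, 253.8])]
```

View pics/w3.png

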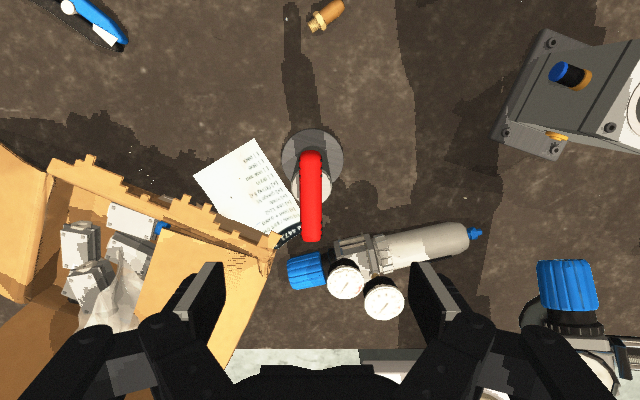

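The handle is centred under the gripper at (310,195) with the fingers straddling it, and the box flap at (275,240) is well clear. I'll descend and grip.

```bash
python3 -m crank '[{"tx":0.03,"ty":-0.05,"tz":0.8,"roll":0,"fingers":1},{"tx":0.03,"ty":-0.05,"tz":0.8,"roll":0,"fingers":1},{"tx":0,"ty":0,"tz":0.8,"roll":0,"fingers":1},{"tx":0,"ty":0,"tz":0.8,"roll":0,"fingers":1},{"tx":0,"ty":0,"tz":0,"roll":0,"fingers":1},{"tx":0,"ty":0,"tz":0,"roll":0,"fingers":-1},{"tx":0,"ty":0,"tz":0,"roll":0,"fingers":-1},{"tx":0,"ty":0,"tz":0,"roll":0,"fingers":-1},{"tx":0,"ty":0,"tz":0,"roll":0,"fingers":-1},{"tx":0,"ty":0,"tz":0,"roll":0,"fingers":-1},{"tx":0,"ty":0,"tz":0,"roll":0,"fingers":-1}]' 40
```

```text
clock: 4.65
ee_pos: [512.9, 248.6, 144.5]
tool_rot: [1.0, 0.003, 0.001, -0.0]
force: [-1.2, -1.9, 6.1]
width: 17.4
gripper_force: 40.4
```

```bash
python3 -m crank '[{"tx":0,"ty":0,"tz":0,"roll":0,"fingers":0},{"tx":0,"ty":0,"tz":0,"roll":0,"fingers":0},{"tx":-0.04,"ty":0.05,"tz":0.17,"roll":0,"fingers":0},{"tx":0,"ty":0,"tz":0,"roll":0,"fingers":0},{"tx":0,"ty":0,"tz":0,"roll":0,"fingers":-1},{"tx":0,"ty":0,"tz":0,"roll":0,"fingers":-1},{"tx":0,"ty":0,"tz":0,"roll":0,"fingers":-1},{"tx":0,"ty":0,"tz":0,"roll":0,"fingers":-1},{"tx":0,"ty":0,"tz":0,"roll":0,"fingers":-1}]' 40
python3 - <<'E'
from h import *
s=status.sense(); print(s['ee_pos'],s['force'],np.degrees(yaw(s)[0]),s['width'])
E
```

```text
clock: 5.55
ee_pos: [510.8, 246.5, 136.5]
tool_rot: [1.0, 0.003, -0.0, -0.0]
force: [0.4, 0.3, -0.9]
width: 17.3
gripper_force: 40.6
[510.75034916 246.52632319 136.51790228] [ 0.42601919  0.33347115 -0.91156018] 0.33455196679383187 17.26829533754957
```

```bash
python3 -m crank '[{"tx":0,"ty":0,"tz":-0.5,"roll":0,"fingers":-1},{"tx":0,"ty":0,"tz":-0.9,"roll":0,"fingers":-1},{"tx":0,"ty":0,"tz":-0.9,"roll":0,"fingers":-1},{"tx":0,"ty":0,"tz":-0.9,"roll":0,"fingers":-1},{"tx":0,"ty":0,"tz":-0.6,"roll":0,"fingers":-1},{"tx":0.12,"ty":0.45,"tz":0,"roll":0,"fingers":-1},{"tx":0.22,"ty":0.9,"tz":0,"roll":0,"fingers":-1},{"tx":0.22,"ty":0.9,"tz":0,"roll":0,"fingers":-1},{"tx":0.22,"ty":0.9,"tz":0,"roll":0,"fingers":-1},{"tx":0.22,"ty":0.9,"tz":0,"roll":0,"fingers":-1},{"tx":0.22,"ty":0.9,"tz":0,"roll":0,"fingers":-1},{"tx":0.22,"ty":0.9,"tz":0,"roll":0,"fingers":-1}]'
python3 -m crank '[{"tx":0.22,"ty":0.9,"tz":0,"roll":0,"fingers":-1},{"tx":0.1,"ty":0.4,"tz":0,"roll":0,"fingers":-1},{"tx":0,"ty":0,"tz":0,"roll":0,"fingers":-1},{"tx":0,"ty":0,"tz":0,"roll":0,"fingers":-1},{"tx":0,"ty":0,"tz":0,"roll":0,"fingers":-1}]'
python3 - <<'E'
from h import *
np.set_printoptions(precision=1,suppress=True)
s=status.sense(); print(s['ee_pos'],s['force'],np.degrees(yaw(s)[0]),s['width'])
im=[vision.snapshot(n)[:,:,::-1] for n in('wrist','scene','top')]
for n,i in zip('wst',im): cv2.imwrite(f'pics/h_{n}.png',i)
p=s['ee_pos']-[0,0,126.5]
for n in('wrist','scene','top'): c=cam(n); print(n,'tip',proj(c,p),'mouth',proj(c,(583,-40,140)))
E
```

```text
clock: 6.75
ee_pos: [569.7, 11.3, 288.5]
tool_rot: [1.0, 0.003, -0.0, 0.0]
force: [0.4, 0.1, -1.5]
width: 17.4
gripper_force: 40.5
clock: 7.25
ee_pos: [582.6, -36.9, 288.7]
tool_rot: [1.0, 0.004, 0.0, -0.0]
force: [0.7, -0.3, -1.5]
width: 17.6
gripper_force: 40.5
[582.6 -36.9 288.7] [ 0.7 -0.3 -1.5] 0.49437626894381975 17.647758959275887
wrist tip [314.3 193.7] mouth [317.7 186.4]
scene tip [293.6 181.2] mouth [294.4 187. ]
top tip [299.7 187.3] mouth [301.2 188.8]
```

Run:
```python
import cv2,numpy as np
r=lambda n,x,y,w,h,W,H:cv2.resize(cv2.imread(f'pics/h_{n}.png')[y:y+h,x:x+w],(W,H),interpolation=cv2.INTER_CUBIC)
cv2.imwrite('pics/h.png',np.hstack([r('w',230,100,160,200,400,500),r('s',255,120,80,100,400,500)]))
```

```text
(no output)
```

View pics/h.png

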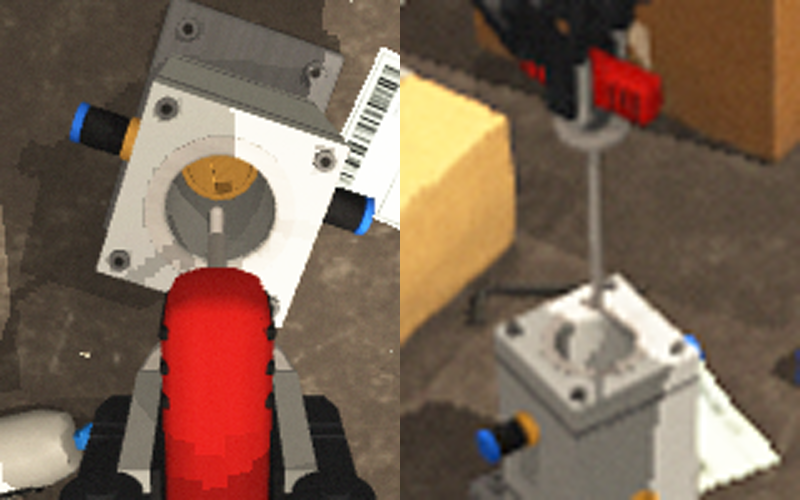

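The wrist crop shows the pin's front end at about wrist pixel (316.8,183) and the mouth's centre at about (318,182.4). The scene crop shows the tool hanging straight over the bore. I'll fit the mouth more precisely and work out the offset.

Run:
```python
from h import *
np.set_printoptions(precision=1,suppress=True)
c=cam('wrist'); s=status.sense()
# mouth rim: dark->bright edge sampled radially from a start centre, in picture
g=cv2.GaussianBlur(cv2.cvtColor(cv2.imread('pics/h_w.png'),cv2.COLOR_BGR2GRAY),(0,0),.8).astype(float)
pts=[]
for a in np.radians([*range(-35,60,5),*range(120,225,5)]):  # 0=right; skip the shank and the far lit rim
    t=np.arange(15,28,.25); u=318+t*np.cos(a); v=182.4+t*np.sin(a)
    p=cv2.remap(g.astype(np.float32),u.astype(np.float32)[None],v.astype(np.float32)[None],1)[0]
    i=np.argmax(np.gradient(p)); pts.append((u[i],v[i]))
P=np.array([plane(c,p,140)[:2] for p in pts])
from scipy.optimize import least_squares
f=least_squares(lambda q:np.hypot(*(P-q[:2]).T)-21,[583,-40],loss='soft_l1'); print('mouth in wrist frame',f.x,np.hypot(*(P-f.x[:2]).T))
e=plane(c,(316.8,183.2),s['ee_pos'][2]-126.5+2.5); print('pin end',e,'TCP',s['ee_pos'])
```

```text
mouth in wrist frame [585.9 -39.9] [20.8 20.5 20.7 20.6 20.5 21.1 20.9 20.3 20.8 21.  20.9 20.7 21.1 21.1
 21.1 21.4 21.4 20.9 21.2 20.3 21.3 21.2 20.9 20.9 20.6 20.5 20.5 20.7
 20.3 21.2 20.8 20.6 20.9 21.2 20.6 21.4 21.2 21.1 21.  21.3]
pin end [592.9 -39.1 164.8] TCP [582.7 -37.6 288.8]
```

```bash
python3 -m crank '[{"tx":0.09,"ty":0.04,"tz":0.2,"roll":0,"fingers":-1},{"tx":0,"ty":0,"tz":0.3,"roll":0,"fingers":-1},{"tx":0,"ty":0,"tz":0.5,"roll":0,"fingers":-1},{"tx":0,"ty":0,"tz":0.5,"roll":0,"fingers":-1},{"tx":0,"ty":0,"tz":0.5,"roll":0,"fingers":-1},{"tx":0,"ty":0,"tz":0.3,"roll":0,"fingers":-1},{"tx":0,"ty":0,"tz":0.1,"roll":0,"fingers":-1},{"tx":0,"ty":0,"tz":0,"roll":0,"fingers":-1},{"tx":0,"ty":0,"tz":0,"roll":0,"fingers":-1}]'
python3 -m crank '[{"tx":0.05,"ty":0,"tz":0,"roll":0,"fingers":-1},{"tx":0.05,"ty":0,"tz":0,"roll":0,"fingers":-1},{"tx":0,"ty":0,"tz":0,"roll":0,"fingers":-1}]'
```

```text
clock: 8.3
ee_pos: [586.9, -40.6, 193.4]
tool_rot: [1.0, 0.003, 0.001, -0.0]
force: [-0.5, 0.0, -1.9]
width: 17.6
gripper_force: 40.5
clock: 8.6
ee_pos: [590.9, -40.7, 193.0]
tool_rot: [1.0, 0.003, 0.0, -0.0]
force: [-0.4, -0.2, -1.3]
width: 17.2
gripper_force: 40.5
```

```bash
for i in 1 2 3 4 5; do :; done; python3 -m crank '[{"tx":0.03,"ty":0,"tz":0,"roll":0,"fingers":-1},{"tx":0,"ty":0,"tz":0,"roll":0,"fingers":-1}]'
python3 -m crank '[{"tx":0.03,"ty":0,"tz":0,"roll":0,"fingers":-1},{"tx":0,"ty":0,"tz":0,"roll":0,"fingers":-1}]'
python3 -m crank '[{"tx":0.03,"ty":0,"tz":0,"roll":0,"fingers":-1},{"tx":0,"ty":0,"tz":0,"roll":0,"fingers":-1}]'
```

```text
clock: 8.8
ee_pos: [591.8, -40.7, 192.6]
tool_rot: [1.0, 0.003, 0.0, -0.0]
force: [0.2, -0.1, -0.9]
width: 17.6
gripper_force: 40.5
clock: 9.0
ee_pos: [592.9, -40.6, 192.5]
tool_rot: [1.0, 0.003, 0.0, -0.0]
force: [-0.8, -0.0, -2.4]
width: 17.7
gripper_force: 40.5
clock: 9.2
ee_pos: [594.1, -40.7, 192.5]
tool_rot: [1.0, 0.003, 0.0, -0.0]
force: [0.7, -0.2, -1.2]
width: 17.5
gripper_force: 40.5
```

```bash
python3 -m crank '[{"tx":0.03,"ty":0,"tz":0,"roll":0,"fingers":-1},{"tx":0,"ty":0,"tz":0,"roll":0,"fingers":-1}]' | sed -n 2,4p
python3 -m crank '[{"tx":0.03,"ty":0,"tz":0,"roll":0,"fingers":-1},{"tx":0,"ty":0,"tz":0,"roll":0,"fingers":-1}]'| sed -n 2,4p
python3 -m crank '[{"tx":0.03,"ty":0,"tz":0,"roll":0,"fingers":-1},{"tx":0,"ty":0,"tz":0,"roll":0,"fingers":-1}]'| sed -n 2,4p
```

```text
ee_pos: [595.3, -40.6, 192.5]
tool_rot: [1.0, 0.003, 0.0, -0.0]
force: [-0.5, 0.6, -1.0]
ee_pos: [596.2, -40.6, 192.4]
tool_rot: [1.0, 0.003, -0.0, -0.0]
force: [-1.5, 0.4, -0.9]
ee_pos: [597.3, -40.5, 192.3]
tool_rot: [1.0, 0.003, -0.001, -0.0]
force: [-3.2, 0.7, -0.9]
```

```bash
python3 -m crank '[{"tx":-0.15,"ty":0,"tz":0,"roll":0,"fingers":-1},{"tx":-0.15,"ty":0,"tz":0,"roll":0,"fingers":-1},{"tx":-0.1,"ty":0,"tz":0,"roll":0,"fingers":-1},{"tx":0,"ty":0,"tz":0,"roll":0,"fingers":-1}]' | sed -n 2,4p
for i in 1; do python3 -m crank '[{"tx":-0.03,"ty":0,"tz":0,"roll":0,"fingers":-1},{"tx":0,"ty":0,"tz":0,"roll":0,"fingers":-1}]'| sed -n 2,4p; done
python3 -m crank '[{"tx":-0.03,"ty":0,"tz":0,"roll":0,"fingers":-1},{"tx":0,"ty":0,"tz":0,"roll":0,"fingers":-1}]'| sed -n 2,4p
python3 -m crank '[{"tx":-0.03,"ty":0,"tz":0,"roll":0,"fingers":-1},{"tx":0,"ty":0,"tz":0,"roll":0,"fingers":-1}]'| sed -n 2,4p
```

```text
ee_pos: [581.2, -40.9, 192.9]
tool_rot: [1.0, 0.003, 0.0, 0.0]
force: [0.4, 0.0, -2.1]
ee_pos: [580.5, -40.8, 192.7]
tool_rot: [1.0, 0.003, 0.0, 0.0]
force: [0.1, 1.4, -1.6]
ee_pos: [579.2, -40.7, 192.5]
tool_rot: [1.0, 0.003, 0.0, -0.0]
force: [0.6, 0.1, -1.2]
ee_pos: [577.9, -40.7, 192.5]
tool_rot: [1.0, 0.003, -0.0, -0.0]
force: [-0.8, -0.7, -2.3]
```

```bash
python3 -m crank '[{"tx":-0.03,"ty":0,"tz":0,"roll":0,"fingers":-1},{"tx":0,"ty":0,"tz":0,"roll":0,"fingers":-1}]' | sed -n 2,4p
python3 -m crank '[{"tx":-0.03,"ty":0,"tz":0,"roll":0,"fingers":-1},{"tx":0,"ty":0,"tz":0,"roll":0,"fingers":-1}]'| sed -n 2,4p
python3 -m crank '[{"tx":-0.03,"ty":0,"tz":0,"roll":0,"fingers":-1},{"tx":0,"ty":0,"tz":0,"roll":0,"fingers":-1}]'| sed -n 2,4p
python3 -m crank '[{"tx":-0.03,"ty":0,"tz":0,"roll":0,"fingers":-1},{"tx":0,"ty":0,"tz":0,"roll":0,"fingers":-1}]'| sed -n 2,4p
```

```text
ee_pos: [577.0, -40.7, 192.7]
tool_rot: [1.0, 0.003, 0.0, -0.0]
force: [0.9, 0.2, -1.9]
ee_pos: [576.1, -40.7, 192.8]
tool_rot: [1.0, 0.003, 0.001, -0.0]
force: [3.3, 0.5, -2.2]
ee_pos: [574.7, -40.7, 192.8]
tool_rot: [1.0, 0.003, 0.0, -0.0]
force: [3.4, 1.0, -1.9]
ee_pos: [573.4, -40.7, 192.9]
tool_rot: [1.0, 0.003, 0.0, -0.0]
force: [3.3, 0.3, -0.4]
```

```bash
python3 -m crank '[{"tx":0.15,"ty":0,"tz":0,"roll":0,"fingers":-1},{"tx":0.2,"ty":0,"tz":0,"roll":0,"fingers":-1},{"tx":0.1,"ty":0,"tz":0,"roll":0,"fingers":-1},{"tx":0.05,"ty":0,"tz":0,"roll":0,"fingers":-1},{"tx":0,"ty":0,"tz":0,"roll":0,"fingers":-1}]' | sed -n 2,4p
python3 -m crank '[{"tx":0.05,"ty":0,"tz":0,"roll":0,"fingers":-1},{"tx":0,"ty":0,"tz":0,"roll":0,"fingers":-1}]'| sed -n 2,4p
python3 -m crank '[{"tx":0.04,"ty":0,"tz":0,"roll":0,"fingers":-1},{"tx":0,"ty":0,"tz":0,"roll":0,"fingers":-1}]'| sed -n 2,4p
python3 -m crank '[{"tx":0.02,"ty":0,"tz":0,"roll":0,"fingers":-1},{"tx":0,"ty":0,"tz":0,"roll":0,"fingers":-1}]'| sed -n 2,4p
```

```text
ee_pos: [593.2, -40.6, 192.1]
tool_rot: [1.0, 0.003, -0.001, -0.0]
force: [-0.0, 0.7, -1.8]
ee_pos: [594.7, -40.5, 192.1]
tool_rot: [1.0, 0.003, -0.001, -0.0]
force: [-2.9, -0.2, -1.8]
ee_pos: [596.4, -40.6, 192.3]
tool_rot: [1.0, 0.003, -0.001, -0.0]
force: [-3.4, 0.2, -1.0]
ee_pos: [597.4, -40.6, 192.4]
tool_rot: [1.0, 0.003, -0.0, -0.0]
force: [-3.5, 1.5, -1.9]
```

```bash
python3 -m crank '[{"tx":-0.14,"ty":0,"tz":0,"roll":0,"fingers":-1},{"tx":-0.13,"ty":0,"tz":0,"roll":0,"fingers":-1},{"tx":0,"ty":0,"tz":0,"roll":-1,"fingers":-1},{"tx":0,"ty":0,"tz":0,"roll":-1,"fingers":-1},{"tx":0,"ty":0,"tz":0,"roll":-1,"fingers":-1},{"tx":0,"ty":0,"tz":0,"roll":-1,"fingers":-1},{"tx":0,"ty":0,"tz":0,"roll":-1,"fingers":-1},{"tx":0,"ty":0,"tz":0,"roll":-1,"fingers":-1},{"tx":0,"ty":0,"tz":0,"roll":-1,"fingers":-1},{"tx":0,"ty":0,"tz":0,"roll":-1,"fingers":-1},{"tx":0,"ty":0,"tz":0,"roll":-1,"fingers":-1},{"tx":0,"ty":0,"tz":0,"roll":-1,"fingers":-1}]' | sed -n 2,4p
python3 -m crank '[{"tx":0,"ty":0,"tz":0,"roll":-1,"fingers":-1},{"tx":0,"ty":0,"tz":0,"roll":-1,"fingers":-1},{"tx":0,"ty":0,"tz":0,"roll":-1,"fingers":-1},{"tx":0,"ty":0,"tz":0,"roll":-1,"fingers":-1},{"tx":0,"ty":0,"tz":0,"roll":-1,"fingers":-1},{"tx":0,"ty":0,"tz":0,"roll":-1,"fingers":-1},{"tx":0,"ty":0,"tz":0,"roll":-1,"fingers":-1},{"tx":0,"ty":0,"tz":0,"roll":-1,"fingers":-1},{"tx":0,"ty":0,"tz":0,"roll":0,"fingers":-1}]'
python3 -m crank '[{"tx":0.08,"ty":0,"tz":0,"roll":0,"fingers":-1},{"tx":0.06,"ty":0,"tz":0,"roll":0,"fingers":-1},{"tx":0,"ty":0,"tz":0,"roll":0,"fingers":-1}]' | sed -n 2,4p
python3 -m crank '[{"tx":0.03,"ty":0,"tz":0,"roll":0,"fingers":-1},{"tx":0,"ty":0,"tz":0,"roll":0,"fingers":-1}]'| sed -n 2,4p
```

```text
ee_pos: [587.1, -40.9, 193.2]
tool_rot: [0.904, 0.427, 0.001, 0.001]
force: [0.6, -0.1, -1.2]
clock: 14.8
ee_pos: [587.1, -40.9, 193.0]
tool_rot: [0.705, 0.71, 0.0, 0.001]
force: [-0.1, -0.1, -1.8]
width: 17.6
gripper_force: 40.4
ee_pos: [586.8, -34.3, 192.7]
tool_rot: [0.705, 0.709, 0.0, 0.0]
force: [0.3, 0.3, -1.1]
ee_pos: [586.8, -33.6, 192.6]
tool_rot: [0.705, 0.709, 0.0, -0.0]
force: [-0.5, 0.7, -2.3]
```

```bash
python3 -m crank '[{"tx":0.03,"ty":0,"tz":0,"roll":0,"fingers":-1},{"tx":0,"ty":0,"tz":0,"roll":0,"fingers":-1}]' | sed -n '2p;4p'
python3 -m crank '[{"tx":0.03,"ty":0,"tz":0,"roll":0,"fingers":-1},{"tx":0,"ty":0,"tz":0,"roll":0,"fingers":-1}]'| sed -n '2p;4p'
python3 -m crank '[{"tx":0.03,"ty":0,"tz":0,"roll":0,"fingers":-1},{"tx":0,"ty":0,"tz":0,"roll":0,"fingers":-1}]'| sed -n '2p;4p'
python3 -m crank '[{"tx":0.03,"ty":0,"tz":0,"roll":0,"fingers":-1},{"tx":0,"ty":0,"tz":0,"roll":0,"fingers":-1}]'| sed -n '2p;4p'
```

```text
ee_pos: [586.8, -32.5, 192.5]
force: [-0.5, 1.5, -2.4]
ee_pos: [586.8, -31.3, 192.5]
force: [-0.2, -0.1, -2.1]
ee_pos: [586.8, -30.1, 192.6]
force: [0.2, 1.0, -1.7]
ee_pos: [586.7, -28.8, 192.6]
force: [-0.1, 0.2, -0.8]
```

```bash
python3 -m crank '[{"tx":0.03,"ty":0,"tz":0,"roll":0,"fingers":-1},{"tx":0,"ty":0,"tz":0,"roll":0,"fingers":-1}]' | sed -n '2p;4p'
python3 -m crank '[{"tx":0.03,"ty":0,"tz":0,"roll":0,"fingers":-1},{"tx":0,"ty":0,"tz":0,"roll":0,"fingers":-1}]'| sed -n '2p;4p'
python3 -m crank '[{"tx":0.02,"ty":0,"tz":0,"roll":0,"fingers":-1},{"tx":0,"ty":0,"tz":0,"roll":0,"fingers":-1}]'| sed -n '2p;4p'
```

```text
ee_pos: [586.7, -27.7, 192.6]
force: [-0.1, -0.4, -1.9]
ee_pos: [586.7, -26.5, 192.6]
force: [0.5, -0.9, -1.8]
ee_pos: [586.7, -25.8, 192.5]
force: [-0.5, 0.5, -2.3]
```

```bash
python3 -m crank '[{"tx":0.03,"ty":0,"tz":0,"roll":0,"fingers":-1},{"tx":0,"ty":0,"tz":0,"roll":0,"fingers":-1}]' | sed -n '2p;4p'
python3 -m crank '[{"tx":0.03,"ty":0,"tz":0,"roll":0,"fingers":-1},{"tx":0,"ty":0,"tz":0,"roll":0,"fingers":-1}]'| sed -n '2p;4p'
python3 -m crank '[{"tx":0.02,"ty":0,"tz":0,"roll":0,"fingers":-1},{"tx":0,"ty":0,"tz":0,"roll":0,"fingers":-1}]'| sed -n '2p;4p'
```

```text
ee_pos: [586.7, -25.1, 192.5]
force: [-0.1, -1.7, -1.7]
ee_pos: [586.7, -24.0, 192.6]
force: [0.1, -2.4, -0.7]
ee_pos: [586.7, -23.0, 192.6]
force: [-0.8, -3.2, -2.5]
```

```bash
python3 -m crank '[{"tx":-0.2,"ty":0,"tz":0,"roll":0,"fingers":-1},{"tx":-0.2,"ty":0,"tz":0,"roll":0,"fingers":-1},{"tx":-0.1,"ty":0,"tz":0,"roll":0,"fingers":-1},{"tx":0,"ty":0,"tz":0,"roll":0,"fingers":-1}]' | sed -n '2p;4p'
python3 -m crank '[{"tx":-0.04,"ty":0,"tz":0,"roll":0,"fingers":-1},{"tx":0,"ty":0,"tz":0,"roll":0,"fingers":-1}]'| sed -n '2p;4p'
python3 -m crank '[{"tx":-0.04,"ty":0,"tz":0,"roll":0,"fingers":-1},{"tx":0,"ty":0,"tz":0,"roll":0,"fingers":-1}]'| sed -n '2p;4p'
python3 -m crank '[{"tx":-0.04,"ty":0,"tz":0,"roll":0,"fingers":-1},{"tx":-0.03,"ty":0,"tz":0,"roll":0,"fingers":-1},{"tx":0,"ty":0,"tz":0,"roll":0,"fingers":-1}]'| sed -n '2p;4p'
```

```text
ee_pos: [586.9, -43.1, 192.5]
force: [0.1, 1.1, -1.2]
ee_pos: [586.8, -43.7, 192.5]
force: [0.7, 1.9, -2.2]
ee_pos: [586.9, -45.2, 192.6]
force: [-0.4, 3.4, -1.0]
ee_pos: [586.9, -48.8, 192.6]
force: [0.0, 3.3, -0.3]
```

```bash
python3 -m crank '[{"tx":0.15,"ty":0.06,"tz":0,"roll":0,"fingers":-1},{"tx":0.12,"ty":0.06,"tz":0,"roll":0,"fingers":-1},{"tx":0,"ty":0.03,"tz":0,"roll":0,"fingers":-1},{"tx":0,"ty":0,"tz":0,"roll":0,"fingers":-1}]' | sed -n '2p;4p'
python3 -m crank '[{"tx":0,"ty":0.025,"tz":0,"roll":0,"fingers":-1},{"tx":0,"ty":0,"tz":0,"roll":0,"fingers":-1}]'| sed -n '2p;4p'
python3 -m crank '[{"tx":0,"ty":0.025,"tz":0,"roll":0,"fingers":-1},{"tx":0,"ty":0,"tz":0,"roll":0,"fingers":-1}]'| sed -n '2p;4p'
python3 -m crank '[{"tx":0,"ty":0.025,"tz":0,"roll":0,"fingers":-1},{"tx":0,"ty":0,"tz":0,"roll":0,"fingers":-1}]'| sed -n '2p;4p'
```

```text
ee_pos: [593.0, -37.9, 192.4]
force: [0.3, -0.1, -2.0]
ee_pos: [593.9, -38.2, 192.5]
force: [-0.3, 0.1, -1.8]
ee_pos: [594.9, -38.0, 192.5]
force: [-1.0, -0.3, -2.5]
ee_pos: [595.9, -37.9, 192.5]
force: [-0.4, 0.0, -1.1]
```

```bash
python3 -m crank '[{"tx":0,"ty":0.025,"tz":0,"roll":0,"fingers":-1},{"tx":0,"ty":0,"tz":0,"roll":0,"fingers":-1}]'| sed -n '2p;4p'
python3 -m crank '[{"tx":0,"ty":0.025,"tz":0,"roll":0,"fingers":-1},{"tx":0,"ty":0,"tz":0,"roll":0,"fingers":-1}]'| sed -n '2p;4p'
python3 -m crank '[{"tx":0,"ty":0.025,"tz":0,"roll":0,"fingers":-1},{"tx":0,"ty":0,"tz":0,"roll":0,"fingers":-1}]'| sed -n '2p;4p'
```

```text
ee_pos: [596.9, -37.8, 192.5]
force: [-0.3, -0.5, -1.4]
ee_pos: [597.9, -37.8, 192.5]
force: [0.8, -1.0, -1.4]
ee_pos: [598.9, -37.9, 192.5]
force: [1.0, -0.6, -0.6]
```

```bash
python3 -m crank '[{"tx":0,"ty":0.03,"tz":0,"roll":0,"fingers":-1},{"tx":0,"ty":0,"tz":0,"roll":0,"fingers":-1}]'| sed -n '2p;4p'
python3 -m crank '[{"tx":0,"ty":0.03,"tz":0,"roll":0,"fingers":-1},{"tx":0,"ty":0,"tz":0,"roll":0,"fingers":-1}]'| sed -n '2p;4p'
python3 -m crank '[{"tx":0,"ty":0.03,"tz":0,"roll":0,"fingers":-1},{"tx":0,"ty":0,"tz":0,"roll":0,"fingers":-1}]'| sed -n '2p;4p'
```

```text
ee_pos: [600.0, -38.0, 192.5]
force: [-0.6, -1.5, -1.5]
ee_pos: [600.9, -38.1, 192.3]
force: [-1.2, 0.0, -1.1]
ee_pos: [601.8, -37.9, 192.3]
force: [-4.1, -1.5, 0.2]
```

```bash
python3 -m crank '[{"tx":0,"ty":-0.2,"tz":0,"roll":0,"fingers":-1},{"tx":0,"ty":-0.2,"tz":0,"roll":0,"fingers":-1},{"tx":0,"ty":-0.2,"tz":0,"roll":0,"fingers":-1},{"tx":0,"ty":0,"tz":0,"roll":0,"fingers":-1}]'| sed -n '2p;4p'
python3 -m crank '[{"tx":0,"ty":-0.05,"tz":0,"roll":0,"fingers":-1},{"tx":0,"ty":0,"tz":0,"roll":0,"fingers":-1}]'| sed -n '2p;4p'
python3 -m crank '[{"tx":0,"ty":-0.03,"tz":0,"roll":0,"fingers":-1},{"tx":0,"ty":0,"tz":0,"roll":0,"fingers":-1}]'| sed -n '2p;4p'
python3 -m crank '[{"tx":0,"ty":-0.03,"tz":0,"roll":0,"fingers":-1},{"tx":0,"ty":0,"tz":0,"roll":0,"fingers":-1}]'| sed -n '2p;4p'
```

```text
ee_pos: [577.6, -37.9, 193.0]
force: [0.6, 0.0, -0.9]
ee_pos: [576.4, -38.0, 192.7]
force: [0.1, -0.3, -1.5]
ee_pos: [575.2, -37.9, 192.5]
force: [0.8, 0.3, -1.8]
ee_pos: [573.9, -37.9, 192.5]
force: [0.1, -0.0, -1.1]
```

```bash
python3 -m crank '[{"tx":0,"ty":-0.04,"tz":0,"roll":0,"fingers":-1},{"tx":0,"ty":0,"tz":0,"roll":0,"fingers":-1}]'| sed -n '2p;4p'
python3 -m crank '[{"tx":0,"ty":-0.03,"tz":0,"roll":0,"fingers":-1},{"tx":0,"ty":0,"tz":0,"roll":0,"fingers":-1}]'| sed -n '2p;4p'
python3 -m crank '[{"tx":0,"ty":-0.03,"tz":0,"roll":0,"fingers":-1},{"tx":0,"ty":0,"tz":0,"roll":0,"fingers":-1}]'| sed -n '2p;4p'
python3 -m crank '[{"tx":0,"ty":-0.03,"tz":0,"roll":0,"fingers":-1},{"tx":0,"ty":0,"tz":0,"roll":0,"fingers":-1}]'| sed -n '2p;4p'
```

```text
ee_pos: [572.2, -38.0, 192.5]
force: [0.2, 0.5, -1.1]
ee_pos: [571.1, -38.0, 192.5]
force: [0.1, 0.3, -2.2]
ee_pos: [569.9, -38.0, 192.6]
force: [-0.2, -0.1, -1.1]
ee_pos: [568.7, -38.0, 192.5]
force: [0.9, 0.1, -1.3]
```

```bash
python3 -m crank '[{"tx":0,"ty":-0.03,"tz":0,"roll":0,"fingers":-1},{"tx":0,"ty":0,"tz":0,"roll":0,"fingers":-1}]'| sed -n '2p;4p'
python3 -m crank '[{"tx":0,"ty":-0.03,"tz":0,"roll":0,"fingers":-1},{"tx":0,"ty":0,"tz":0,"roll":0,"fingers":-1}]'| sed -n '2p;4p'
python3 -m crank '[{"tx":0,"ty":-0.03,"tz":0,"roll":0,"fingers":-1},{"tx":0,"ty":0,"tz":0,"roll":0,"fingers":-1}]'| sed -n '2p;4p'
```

```text
ee_pos: [567.5, -38.0, 192.5]
force: [-0.6, -0.3, -2.2]
ee_pos: [566.7, -38.1, 192.7]
force: [0.6, -0.5, -2.7]
ee_pos: [565.7, -38.1, 192.8]
force: [3.2, -0.5, -3.2]
```

```bash
python3 -m crank '[{"tx":0,"ty":0.2,"tz":0,"roll":-0.6,"fingers":-1},{"tx":0,"ty":0.25,"tz":0,"roll":-0.6,"fingers":-1},{"tx":0,"ty":0,"tz":0.15,"roll":0,"fingers":-1},{"tx":0,"ty":0,"tz":0.12,"roll":0,"fingers":-1},{"tx":0,"ty":0,"tz":0,"roll":0,"fingers":-1}]'| sed -n '1,4p'
python3 -m crank '[{"tx":0,"ty":0,"tz":0.03,"roll":0,"fingers":-1},{"tx":0,"ty":0,"tz":0,"roll":0,"fingers":-1}]'| sed -n '2p;4p'
python3 -m crank '[{"tx":0,"ty":0,"tz":0.03,"roll":0,"fingers":-1},{"tx":0,"ty":0,"tz":0,"roll":0,"fingers":-1}]'| sed -n '2p;4p'
python3 -c "
from h import *
s=status.sense();print(np.degrees(yaw(s)[0]),s['joint_positions'])"
```

```text
clock: 23.5
ee_pos: [582.0, -37.4, 180.4]
tool_rot: [0.667, 0.745, -0.001, -0.001]
force: [0.5, -0.5, -2.2]
ee_pos: [582.9, -37.4, 180.5]
force: [0.3, 1.2, -1.3]
ee_pos: [583.1, -37.4, 179.4]
force: [-0.3, 0.3, -1.1]
96.32046084916995 [ 0.57009363  0.4207113  -0.74159535  1.53848538  0.29079965  1.2957606
 -0.09706581]
```

```bash
python3 -m crank '[{"tx":0,"ty":0,"tz":0.03,"roll":0,"fingers":-1},{"tx":0,"ty":0,"tz":0,"roll":0,"fingers":-1}]'| sed -n '2p;4p'
python3 -m crank '[{"tx":0,"ty":0,"tz":0.03,"roll":0,"fingers":-1},{"tx":0,"ty":0,"tz":0,"roll":0,"fingers":-1}]'| sed -n '2p;4p'
python3 -m crank '[{"tx":0,"ty":0,"tz":0.02,"roll":0,"fingers":-1},{"tx":0,"ty":0,"tz":0,"roll":0,"fingers":-1}]'| sed -n '2p;4p'
```

```text
ee_pos: [583.4, -37.4, 178.5]
force: [-1.1, 0.1, 0.9]
ee_pos: [583.7, -37.3, 178.2]
force: [-1.7, 0.1, 8.3]
ee_pos: [583.9, -37.2, 178.1]
force: [-3.4, 0.1, 12.6]
```

```bash
python3 -m crank '[{"tx":-0.015,"ty":0,"tz":-0.02,"roll":0,"fingers":-1},{"tx":0,"ty":0,"tz":0,"roll":0,"fingers":-1}]'| sed -n '2p;4p'
python3 -m crank '[{"tx":-0.005,"ty":0,"tz":0,"roll":1,"fingers":-1},{"tx":0,"ty":0,"tz":0,"roll":0,"fingers":-1}]'| sed -n '2p;4p'
python3 -m crank '[{"tx":-0.005,"ty":0,"tz":0,"roll":1,"fingers":-1},{"tx":0,"ty":0,"tz":0,"roll":0,"fingers":-1}]'| sed -n '2p;4p'
```

```text
ee_pos: [583.7, -37.6, 178.2]
force: [-3.4, 0.3, 7.0]
ee_pos: [584.0, -37.8, 178.3]
force: [-1.1, 1.1, 8.1]
ee_pos: [584.2, -38.0, 178.3]
force: [-0.5, 0.8, 6.5]
```

```bash
cat > ok.py <<'E'
from h import *
s=status.sense(); print(s['clock'],s['ee_pos'].round(1),s['force'].round(1),'mz',round(s['moment'][2],2),'yaw',round(np.degrees(yaw(s)[0]),1))
raise SystemExit(s['force'][2]<2)
E
python3 -m crank '[{"tx":-0.005,"ty":0,"tz":0,"roll":1,"fingers":-1},{"tx":0,"ty":0,"tz":0,"roll":0,"fingers":-1}]'>/dev/null; python3 ok.py && 
python3 -m crank '[{"tx":-0.005,"ty":-0.005,"tz":0,"roll":1,"fingers":-1},{"tx":0,"ty":0,"tz":0,"roll":0,"fingers":-1}]'>/dev/null && python3 ok.py &&
python3 -m crank '[{"tx":-0.005,"ty":-0.005,"tz":0,"roll":1,"fingers":-1},{"tx":0,"ty":0,"tz":0,"roll":0,"fingers":-1}]'>/dev/null && python3 ok.py &&
python3 -m crank '[{"tx":-0.005,"ty":0,"tz":0,"roll":1,"fingers":-1},{"tx":0,"ty":0,"tz":0,"roll":0,"fingers":-1}]'>/dev/null && python3 ok.py &&
python3 -m crank '[{"tx":-0.005,"ty":0,"tz":0,"roll":1,"fingers":-1},{"tx":0,"ty":0,"tz":0,"roll":0,"fingers":-1}]'>/dev/null && python3 ok.py
```

```text
25.3 [584.3 -38.3 178.3] [-0.5  0.5  6. ] mz -0.01 yaw 81.2False
```

```bash
sed -i 's/SystemExit(\(.*\))$/SystemExit(int(\1))/' ok.py
python3 -m crank '[{"tx":-0.005,"ty":-0.005,"tz":0,"roll":1,"fingers":-1},{"tx":0,"ty":0,"tz":0,"roll":0,"fingers":-1}]'>/dev/null && python3 ok.py &&
python3 -m crank '[{"tx":-0.005,"ty":-0.005,"tz":0,"roll":1,"fingers":-1},{"tx":0,"ty":0,"tz":0,"roll":0,"fingers":-1}]'>/dev/null && python3 ok.py &&
python3 -m crank '[{"tx":-0.005,"ty":0,"tz":0,"roll":1,"fingers":-1},{"tx":0,"ty":0,"tz":0,"roll":0,"fingers":-1}]'>/dev/null && python3 ok.py &&
python3 -m crank '[{"tx":-0.005,"ty":0,"tz":0,"roll":1,"fingers":-1},{"tx":0,"ty":0,"tz":0,"roll":0,"fingers":-1}]'>/dev/null && python3 ok.py
```

```text
25.5 [584.1 -38.5 178.3] [0.3 1.  5.2] mz -0.04 yaw 76.2
25.7 [583.9 -38.7 178.3] [0.4 0.2 6.4] mz 0.01 yaw 71.2
25.9 [583.8 -38.9 178.3] [-0.3  0.2  5.8] mz -0.03 yaw 66.2
26.1 [583.7 -39.1 178.3] [1.  1.5 5.6] mz 0.03 yaw 61.2
```

```bash
python3 -m crank '[{"tx":-0.005,"ty":0.005,"tz":0,"roll":1,"fingers":-1},{"tx":0,"ty":0,"tz":0,"roll":0,"fingers":-1}]'>/dev/null && python3 ok.py &&
python3 -m crank '[{"tx":-0.004,"ty":0.005,"tz":0,"roll":1,"fingers":-1},{"tx":0,"ty":0,"tz":0,"roll":0,"fingers":-1}]'>/dev/null && python3 ok.py &&
python3 -m crank '[{"tx":-0.003,"ty":0.005,"tz":0,"roll":1,"fingers":-1},{"tx":0,"ty":0,"tz":0,"roll":0,"fingers":-1}]'>/dev/null && python3 ok.py &&
python3 -m crank '[{"tx":-0.003,"ty":0.005,"tz":0,"roll":1,"fingers":-1},{"tx":0,"ty":0,"tz":0,"roll":0,"fingers":-1}]'>/dev/null && python3 ok.py &&
python3 -m crank '[{"tx":-0.003,"ty":0.005,"tz":0,"roll":1,"fingers":-1},{"tx":0,"ty":0,"tz":0,"roll":0,"fingers":-1}]'>/dev/null && python3 ok.py &&
python3 -m crank '[{"tx":-0.003,"ty":0.005,"tz":0,"roll":1,"fingers":-1},{"tx":0,"ty":0,"tz":0,"roll":0,"fingers":-1}]'>/dev/null && python3 ok.py
```

```text
26.3 [583.8 -39.3 178.3] [0.7 0.8 5.2] mz 0.02 yaw 56.2
26.5 [583.8 -39.6 178.3] [0.4 1.1 5.2] mz -0.03 yaw 51.2
26.7 [583.9 -39.9 178.3] [ 0.1 -0.5  6.1] mz 0.02 yaw 46.2
26.9 [584.  -40.1 178.3] [0.3 0.2 6. ] mz 0.0 yaw 41.2
27.1 [584.  -40.3 178.3] [-0.3 -0.4  5.7] mz -0.03 yaw 36.2
27.3 [584.  -40.5 178.3] [-0.7  1.2  6.2] mz -0.05 yaw 31.2
```

```bash
python3 -m crank '[{"tx":-0.005,"ty":0.003,"tz":0,"roll":1,"fingers":-1},{"tx":0,"ty":0,"tz":0,"roll":0,"fingers":-1}]'>/dev/null && python3 ok.py &&
python3 -m crank '[{"tx":-0.005,"ty":0.003,"tz":0,"roll":1,"fingers":-1},{"tx":0,"ty":0,"tz":0,"roll":0,"fingers":-1}]'>/dev/null && python3 ok.py &&
python3 -m crank '[{"tx":-0.005,"ty":0.003,"tz":0,"roll":1,"fingers":-1},{"tx":0,"ty":0,"tz":0,"roll":0,"fingers":-1}]'>/dev/null && python3 ok.py &&
python3 -m crank '[{"tx":-0.005,"ty":0.003,"tz":0,"roll":1,"fingers":-1},{"tx":0,"ty":0,"tz":0,"roll":0,"fingers":-1}]'>/dev/null && python3 ok.py &&
python3 -m crank '[{"tx":-0.005,"ty":0.003,"tz":0,"roll":1,"fingers":-1},{"tx":0,"ty":0,"tz":0,"roll":0,"fingers":-1}]'>/dev/null && python3 ok.py &&
python3 -m crank '[{"tx":-0.005,"ty":0.003,"tz":0,"roll":1,"fingers":-1},{"tx":0,"ty":0,"tz":0,"roll":0,"fingers":-1}]'>/dev/null && python3 ok.py &&
python3 -m crank '[{"tx":-0.005,"ty":0.003,"tz":0,"roll":1,"fingers":-1},{"tx":0,"ty":0,"tz":0,"roll":0,"fingers":-1}]'>/dev/null && python3 ok.py
```

```text
27.5 [583.9 -40.7 178.2] [0.7 0.4 5.6] mz 0.02 yaw 26.2
27.7 [583.6 -40.7 178. ] [-0.2  1.2  6.5] mz -0.02 yaw 21.3
27.9 [582.9 -40.6 177.2] [-0.3  2.9  2.5] mz 0.04 yaw 16.4
28.1 [582.4 -40.6 176.7] [-0.8  2.7 -0.5] mz 0.02 yaw 11.5
```

```bash
python3 -m crank '[{"tx":0,"ty":0,"tz":0.03,"roll":0,"fingers":-1},{"tx":0,"ty":0,"tz":0,"roll":0,"fingers":-1}]'>/dev/null ; python3 ok.py 
python3 -m crank '[{"tx":0,"ty":0,"tz":0.03,"roll":0,"fingers":-1},{"tx":0,"ty":0,"tz":0,"roll":0,"fingers":-1}]'>/dev/null ; python3 ok.py
```

```text
28.3 [582.1 -40.7 175.1] [ 0.6  3.6 -2.9] mz -0.04 yaw 11.5
28.5 [582.1 -40.9 174. ] [-1.4  4.2 -2.2] mz 0.02 yaw 11.4
```

```bash
python3 -m crank '[{"tx":0,"ty":-0.02,"tz":0.05,"roll":0,"fingers":-1},{"tx":0,"ty":0,"tz":0,"roll":0,"fingers":-1}]'>/dev/null ; python3 ok.py 
python3 -m crank '[{"tx":0,"ty":0,"tz":0.05,"roll":0,"fingers":-1},{"tx":0,"ty":0,"tz":0,"roll":0,"fingers":-1}]'>/dev/null ; python3 ok.py
python3 -m crank '[{"tx":0,"ty":0,"tz":0.06,"roll":0,"fingers":-1},{"tx":0,"ty":0,"tz":0,"roll":0,"fingers":-1}]'>/dev/null ; python3 ok.py
python3 -m crank '[{"tx":0,"ty":0,"tz":0.06,"roll":0,"fingers":-1},{"tx":0,"ty":0,"tz":0,"roll":0,"fingers":-1}]'>/dev/null ; python3 ok.py
```

```text
28.7 [582.1 -40.5 172. ] [ 0.5  4.  -3.4] mz 0.05 yaw 11.4
28.9 [582.1 -40.6 170.1] [-0.5  3.8 -3.2] mz 0.02 yaw 11.3
29.1 [582.2 -40.7 167.7] [ 0.9  4.7 -3.4] mz 0.02 yaw 11.3
29.3 [582.1 -40.7 165.3] [-0.2  4.4 -3.9] mz 0.01 yaw 11.3
```

```bash
python3 -m crank '[{"tx":0,"ty":-0.025,"tz":0.06,"roll":0,"fingers":-1},{"tx":0,"ty":0,"tz":0,"roll":0,"fingers":-1}]'>/dev/null ; python3 ok.py 
python3 -m crank '[{"tx":0,"ty":0,"tz":0.06,"roll":0,"fingers":-1},{"tx":0,"ty":0,"tz":0,"roll":0,"fingers":-1}]'>/dev/null ; python3 ok.py
```

```text
29.5 [582.  -40.  162.9] [ 0.8  3.3 -3.2] mz 0.01 yaw 11.3
29.7 [582.  -40.  160.5] [-0.1  3.1 -3. ] mz 0.0 yaw 11.3
```

```bash
python3 -m crank '[{"tx":0.003,"ty":0,"tz":0,"roll":-1,"fingers":-1},{"tx":0.003,"ty":0,"tz":0,"roll":-1,"fingers":-1},{"tx":0.003,"ty":0,"tz":0,"roll":-1,"fingers":-1},{"tx":0.003,"ty":0,"tz":0,"roll":-1,"fingers":-1},{"tx":0.003,"ty":0,"tz":0,"roll":-1,"fingers":-1},{"tx":0.003,"ty":0,"tz":0,"roll":-1,"fingers":-1}]'>/dev/null ; python3 ok.py 
python3 -m crank '[{"tx":0.003,"ty":0,"tz":0,"roll":-1,"fingers":-1},{"tx":0.003,"ty":0,"tz":0,"roll":-1,"fingers":-1},{"tx":0.003,"ty":0,"tz":0,"roll":-1,"fingers":-1},{"tx":0.003,"ty":0,"tz":0,"roll":-1,"fingers":-1},{"tx":0.003,"ty":0,"tz":0,"roll":-1,"fingers":-1},{"tx":0.003,"ty":0,"tz":0,"roll":-1,"fingers":-1}]'>/dev/null ; python3 ok.py 
python3 -m crank '[{"tx":0.003,"ty":0,"tz":0,"roll":-1,"fingers":-1},{"tx":0.003,"ty":0,"tz":0,"roll":-1,"fingers":-1},{"tx":0.003,"ty":0,"tz":0,"roll":-1,"fingers":-1},{"tx":0.003,"ty":0,"tz":0,"roll":-1,"fingers":-1},{"tx":0.003,"ty":0,"tz":0,"roll":-1,"fingers":-1},{"tx":0.003,"ty":0,"tz":0,"roll":-1,"fingers":-1},{"tx":0,"ty":0,"tz":0,"roll":0,"fingers":-1}]'>/dev/null ; python3 ok.py
```

```text
30.3 [582.1 -40.1 160.5] [-2.2  2.1 -2.2] mz -0.03 yaw 41.5
30.9 [582.7 -39.8 160.6] [-2.6  1.2 -1.4] mz 0.01 yaw 71.5
31.6 [583.1 -39.4 160.6] [-0.7  0.7 -2.4] mz 0.01 yaw 101.3
```

```bash
python3 -m crank '[{"tx":0,"ty":0,"tz":-0.1,"roll":0,"fingers":-1},{"tx":0,"ty":0,"tz":-0.06,"roll":0,"fingers":-1},{"tx":0,"ty":0,"tz":0,"roll":0,"fingers":-1}]'>/dev/null ; python3 ok.py 
python3 -m crank '[{"tx":0,"ty":0,"tz":-0.05,"roll":0,"fingers":-1},{"tx":0,"ty":0,"tz":-0.05,"roll":0,"fingers":-1},{"tx":0,"ty":0,"tz":0,"roll":0,"fingers":-1}]'>/dev/null ; python3 ok.py
python3 -m crank '[{"tx":0,"ty":0,"tz":-0.05,"roll":0,"fingers":-1},{"tx":0,"ty":0,"tz":-0.05,"roll":0,"fingers":-1},{"tx":0,"ty":0,"tz":0,"roll":0,"fingers":-1}]'>/dev/null ; python3 ok.py
```

```text
31.9 [583.7 -38.5 168.1] [-0.8  0.1 -2.2] mz 0.0 yaw 101.2
32.2 [582.9 -38.4 170.8] [-0.6  0.2 -6.4] mz -0.03 yaw 101.3
32.5 [582.7 -38.3 174.7] [ -0.2  -0.9 -12.9] mz 0.04 yaw 101.3
```

```bash
python3 -m crank '[{"tx":0,"ty":0,"tz":-0.2,"roll":0,"fingers":-1},{"tx":0,"ty":0,"tz":-0.3,"roll":0,"fingers":-1},{"tx":0,"ty":0,"tz":-0.3,"roll":0,"fingers":-1},{"tx":0,"ty":0,"tz":0,"roll":0,"fingers":-1}]'; python3 ok.py 
python3 -m crank '[{"tx":0,"ty":0,"tz":-0.3,"roll":0,"fingers":-1},{"tx":0,"ty":0,"tz":-0.3,"roll":0,"fingers":-1},{"tx":0,"ty":0,"tz":-0.3,"roll":0,"fingers":-1},{"tx":0,"ty":0,"tz":-0.3,"roll":0,"fingers":-1},{"tx":0,"ty":0,"tz":-0.3,"roll":0,"fingers":-1},{"tx":0,"ty":0,"tz":0,"roll":0,"fingers":-1}]'>/dev/null ; python3 ok.py
```

```text
clock: 32.9
ee_pos: [584.4, -37.8, 210.6]
tool_rot: [0.634, 0.773, 0.001, 0.002]
force: [-0.8, -0.5, -1.8]
width: 17.3
gripper_force: 42.2
32.9 [584.4 -37.8 210.6] [-0.8 -0.5 -1.8] mz 0.06 yaw 101.3
33.5 [584.4 -37.9 270.9] [-0.9  0.7 -0.8] mz -0.0 yaw 101.3
```

The force reads only the tool's own weight, so the hook may have slipped. I'll look.

Run:
```python
from h import *
a=vision.snapshot('wrist')[:,:,::-1]; b=vision.snapshot('scene')[:,:,::-1]
cv2.imwrite('pics/l.png',np.hstack([cv2.resize(a[20:320,160:480],(427,400),interpolation=cv2.INTER_CUBIC),cv2.resize(b[120:220,250:340],(360,400),interpolation=cv2.INTER_CUBIC)]))
cv2.imwrite('pics/l_w.png',a)
```

```text
(no output)
```

View pics/l.png

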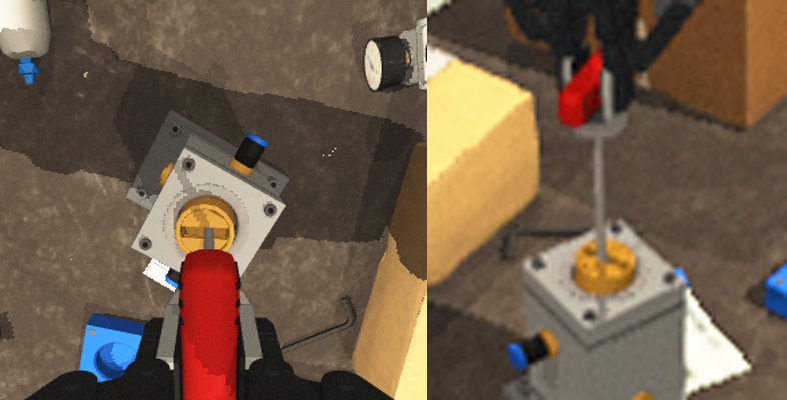

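The cartridge is hooked and its top stands at the mouth: wrist crop (207,228) and scene crop (603,268), with the slot crosswise to the bar. I'll keep drawing it up and go to the rack.

```bash
python3 -m crank '[{"tx":0,"ty":0,"tz":-0.3,"roll":0,"fingers":-1},{"tx":0,"ty":0,"tz":-0.3,"roll":0,"fingers":-1},{"tx":0,"ty":0,"tz":-0.3,"roll":0,"fingers":-1},{"tx":0,"ty":0,"tz":-0.2,"roll":0,"fingers":-1},{"tx":0,"ty":0,"tz":0,"roll":0,"fingers":-1},{"tx":0,"ty":0,"tz":0,"roll":0,"fingers":-1}]'; python3 ok.py; python3 -m crank '[{"tx":-0.25,"ty":-0.13,"tz":0,"roll":0,"fingers":-1},{"tx":-0.5,"ty":-0.25,"tz":0,"roll":0,"fingers":-1},{"tx":-0.6,"ty":-0.3,"tz":0,"roll":0,"fingers":-1},{"tx":-0.6,"ty":-0.3,"tz":0,"roll":0,"fingers":-1},{"tx":-0.6,"ty":-0.3,"tz":0,"roll":0,"fingers":-1},{"tx":-0.6,"ty":-0.3,"tz":0,"roll":0,"fingers":-1},{"tx":-0.6,"ty":-0.3,"tz":0,"roll":0,"fingers":-1},{"tx":-0.5,"ty":-0.3,"tz":0,"roll":0,"fingers":-1},{"tx":-0.3,"ty":-0.19,"tz":0,"roll":0,"fingers":-1},{"tx":0,"ty":0,"tz":0,"roll":0,"fingers":-1},{"tx":0,"ty":0,"tz":0,"roll":0,"fingers":-1}]';python3 ok.py
```

```text
clock: 34.2
ee_pos: [583.5, -37.9, 311.9]
tool_rot: [0.634, 0.774, 0.0, 0.0]
force: [-0.7, 1.3, -5.0]
width: 17.3
gripper_force: 42.1
34.2 [583.5 -37.9 311.9] [-0.7  1.3 -5. ] mz -0.03 yaw 101.3
clock: 35.3
ee_pos: [526.1, -234.6, 311.1]
tool_rot: [0.634, 0.774, 0.0, -0.0]
force: [0.3, 1.1, -4.4]
width: 17.3
gripper_force: 42.0
35.3 [ 526.1 -234.6  311.1] [ 0.3  1.1 -4.4] mz -0.01 yaw 101.3
```

```bash
python3 -m crank '[{"tx":-0.04,"ty":0.025,"tz":0.3,"roll":0,"fingers":-1},{"tx":0,"ty":0,"tz":0.5,"roll":0,"fingers":-1},{"tx":0,"ty":0,"tz":0.6,"roll":0,"fingers":-1},{"tx":0,"ty":0,"tz":0.6,"roll":0,"fingers":-1},{"tx":0,"ty":0,"tz":0.5,"roll":0,"fingers":-1},{"tx":0,"ty":0,"tz":0.2,"roll":0,"fingers":-1},{"tx":0,"ty":0,"tz":0,"roll":0,"fingers":-1},{"tx":0,"ty":0,"tz":0,"roll":0,"fingers":-1}]'>/dev/null;python3 ok.py
python3 - <<'E'
from h import *
a=vision.snapshot('wrist')[:,:,::-1]; b=vision.snapshot('scene')[:,:,::-1]; t=vision.snapshot('top')[:,:,::-1]
for n,i in zip('wst',(a,b,t)): cv2.imwrite(f'pics/r_{n}.png',i)
cv2.imwrite('pics/r.png',np.hstack([cv2.resize(a[60:260,220:400],(450,500),interpolation=cv2.INTER_CUBIC),cv2.resize(b[120:220,315:385],(350,500),interpolation=cv2.INTER_CUBIC)]))
E
```

```text
36.1 [ 528.  -236.1  204.1] [ 0.3 -0.3 -4. ] mz 0.02 yaw 101.4
```

View pics/r.png

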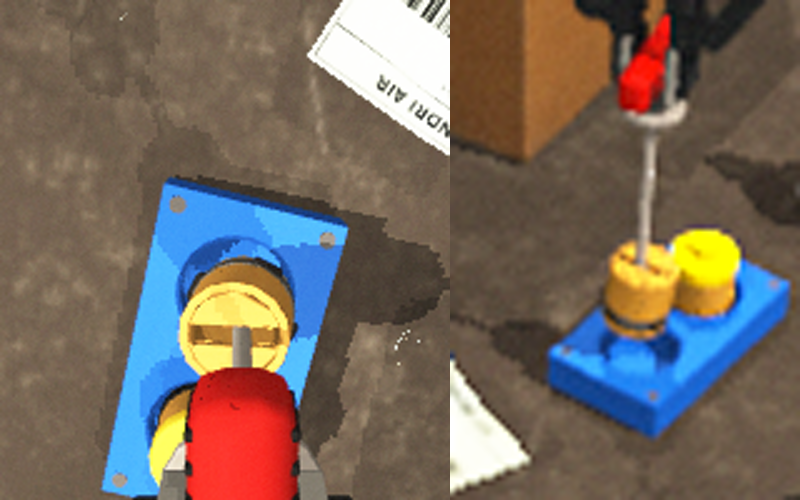

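The wrist crop shows the cartridge's cap at (236,328), over the pocket whose far rim is at (236,236). The scene crop shows it hanging upright just above the free pocket. I'll compute the offset by rays.

Run:
```python
from h import *
np.set_printoptions(precision=1,suppress=True)
c=cam('wrist'); f=lambda x,y,z:plane(c,(220+x/2.5,60+y/2.5),z)[:2]
print('cap',f(236,328,86),'L',f(180,328,86),'R',f(292,328,86))
print('rim far',f(236,236,24),'rim L',f(177,285,24),'R',f(294,290,24))
print('screws',f(178,204,24),f(327,240,24),'corners',f(168,180,24),f(349,224,24))
I=cv2.imread('pics/r_s.png'); s=cam('scene'); g=lambda x,y,z:plane(s,(315+(x-450)/5,120+y/5),z)[:2]
print('scene cap',g(642,262,86),'pocket L',g(606,345,24),'R',g(680,345,24),'bottom front',g(640,338,46))
```

```text
cap [ 527.9 -235.6] L [ 509.3 -239.3] R [ 546.6 -231.9]
rim far [ 523.8 -215.8] rim L [ 503.9 -240.6] R [ 551.8 -233.1]
screws [ 498.5 -207.7] [ 560.4 -210.1] corners [ 493.  -199.2] [ 567.6 -202. ]
scene cap [ 525.7 -235.9] pocket L [ 539.2 -224.4] R [ 504.4 -250. ] bottom front [ 514.  -219.8]
```

```bash
python3 -m crank '[{"tx":-0.05,"ty":-0.01,"tz":0,"roll":0,"fingers":-1},{"tx":0,"ty":0,"tz":0.3,"roll":0,"fingers":-1},{"tx":0,"ty":0,"tz":0.2,"roll":0,"fingers":-1},{"tx":0,"ty":0,"tz":0.15,"roll":0,"fingers":-1},{"tx":0,"ty":0,"tz":0.1,"roll":0,"fingers":-1},{"tx":0,"ty":0,"tz":0,"roll":0,"fingers":-1}]'>/dev/null;python3 ok.py; python3 -m crank '[{"tx":0,"ty":0,"tz":0.1,"roll":0,"fingers":-1},{"tx":0,"ty":0,"tz":0.1,"roll":0,"fingers":-1},{"tx":0,"ty":0,"tz":0,"roll":0,"fingers":-1}]'>/dev/null;python3 ok.py
```

```text
36.85 [ 526.9 -238.4  172.4] [-0.3  0.  -4.9] mz -0.03 yaw 101.3
37.15 [ 527.3 -238.6  164.9] [-0.1  0.1 -4.7] mz 0.0 yaw 101.3
```

```bash
python3 -m crank '[{"tx":0,"ty":0,"tz":0.05,"roll":0,"fingers":-1},{"tx":0,"ty":0,"tz":0.05,"roll":0,"fingers":-1},{"tx":0,"ty":0,"tz":0,"roll":0,"fingers":-1}]'>/dev/null;python3 ok.py; python3 -m crank '[{"tx":0,"ty":0,"tz":0.08,"roll":0,"fingers":-1},{"tx":0,"ty":0,"tz":0.08,"roll":0,"fingers":-1},{"tx":0,"ty":0,"tz":0,"roll":0,"fingers":-1}]'>/dev/null;python3 ok.py
```

```text
37.45 [ 527.7 -238.3  161.4] [ 0.1  0.8 -2.7] mz -0.01 yaw 101.3
37.75 [ 527.1 -238.5  154.3] [ 0.5  0.4 -2.5] mz -0.01 yaw 101.3
```

```bash
python3 -m crank '[{"tx":-0.003,"ty":0,"tz":0,"roll":1,"fingers":-1},{"tx":-0.003,"ty":0,"tz":0,"roll":1,"fingers":-1},{"tx":-0.003,"ty":0,"tz":0,"roll":1,"fingers":-1},{"tx":-0.003,"ty":0,"tz":0,"roll":1,"fingers":-1},{"tx":-0.003,"ty":0,"tz":0,"roll":1,"fingers":-1},{"tx":-0.003,"ty":0,"tz":0,"roll":1,"fingers":-1},{"tx":-0.003,"ty":0,"tz":0,"roll":1,"fingers":-1},{"tx":-0.003,"ty":0,"tz":0,"roll":1,"fingers":-1},{"tx":-0.003,"ty":0,"tz":0,"roll":1,"fingers":-1}]'>/dev/null;python3 ok.py; python3 -m crank '[{"tx":-0.003,"ty":0,"tz":0,"roll":1,"fingers":-1},{"tx":-0.003,"ty":0,"tz":0,"roll":1,"fingers":-1},{"tx":-0.003,"ty":0,"tz":0,"roll":1,"fingers":-1},{"tx":-0.003,"ty":0,"tz":0,"roll":1,"fingers":-1},{"tx":-0.003,"ty":0,"tz":0,"roll":1,"fingers":-1},{"tx":-0.003,"ty":0,"tz":0,"roll":1,"fingers":-1},{"tx":-0.003,"ty":0,"tz":0,"roll":1,"fingers":-1},{"tx":-0.003,"ty":0,"tz":0,"roll":1,"fingers":-1},{"tx":-0.003,"ty":0,"tz":0,"roll":0.7,"fingers":-1},{"tx":0,"ty":0,"tz":0,"roll":0,"fingers":-1}]'>/dev/null;python3 ok.py
python3 -m crank '[{"tx":0,"ty":0,"tz":-0.08,"roll":0,"fingers":-1},{"tx":0,"ty":0,"tz":-0.08,"roll":0,"fingers":-1},{"tx":0,"ty":0,"tz":0,"roll":0,"fingers":-1}]'>/dev/null;python3 ok.py
```

```text
38.65 [ 527.4 -239.5  154.9] [ 0.3  1.6 -1.9] mz -0.01 yaw 56.1
39.65 [ 526.5 -240.1  154.9] [-0.2  0.8 -1.8] mz -0.01 yaw 12.8
39.95 [ 526.5 -240.4  161.9] [-0.4  1.9  0.1] mz -0.03 yaw 12.9
```

```bash
python3 -m crank '[{"tx":0,"ty":0,"tz":-0.05,"roll":0,"fingers":-1},{"tx":0,"ty":0,"tz":-0.05,"roll":0,"fingers":-1},{"tx":0,"ty":0,"tz":0,"roll":0,"fingers":-1}]'>/dev/null;python3 ok.py; python3 -m crank '[{"tx":0,"ty":0,"tz":-0.05,"roll":0,"fingers":-1},{"tx":0,"ty":0,"tz":-0.05,"roll":0,"fingers":-1},{"tx":0,"ty":0,"tz":0,"roll":0,"fingers":-1}]'>/dev/null;python3 ok.py
python3 -m crank '[{"tx":0,"ty":0,"tz":-0.05,"roll":0,"fingers":-1},{"tx":0,"ty":0,"tz":-0.05,"roll":0,"fingers":-1},{"tx":0,"ty":0,"tz":0,"roll":0,"fingers":-1}]'>/dev/null;python3 ok.py
```

```text
40.25 [ 526.5 -240.3  165.7] [-1.3  1.7 -1.4] mz -0.01 yaw 12.8
40.55 [ 526.6 -240.3  169.7] [-0.3  0.4 -0.2] mz -0.03 yaw 12.8
40.85 [ 526.7 -240.7  173.9] [ 0.3 -0.4 -1.3] mz -0.01 yaw 12.8
```

```bash
python3 -m crank '[{"tx":0,"ty":0,"tz":-0.1,"roll":0,"fingers":-1},{"tx":0,"ty":0,"tz":-0.1,"roll":0,"fingers":-1},{"tx":0,"ty":0,"tz":-0.3,"roll":0,"fingers":-1},{"tx":0,"ty":0,"tz":-0.3,"roll":0,"fingers":-1},{"tx":0,"ty":0,"tz":0,"roll":0,"fingers":-1}]'>/dev/null;python3 ok.py
python3 - <<'E'
from h import *
a=vision.snapshot('wrist')[:,:,::-1]; b=vision.snapshot('scene')[:,:,::-1]
cv2.imwrite('pics/u.png',np.hstack([cv2.resize(a[60:260,230:410],(450,500),interpolation=cv2.INTER_CUBIC),cv2.resize(b[120:220,315:385],(350,500),interpolation=cv2.INTER_CUBIC)]))
E
```

```text
41.35 [ 527.7 -240.6  208.2] [ 0.7  0.1 -0.7] mz -0.04 yaw 12.8
```

View pics/u.png

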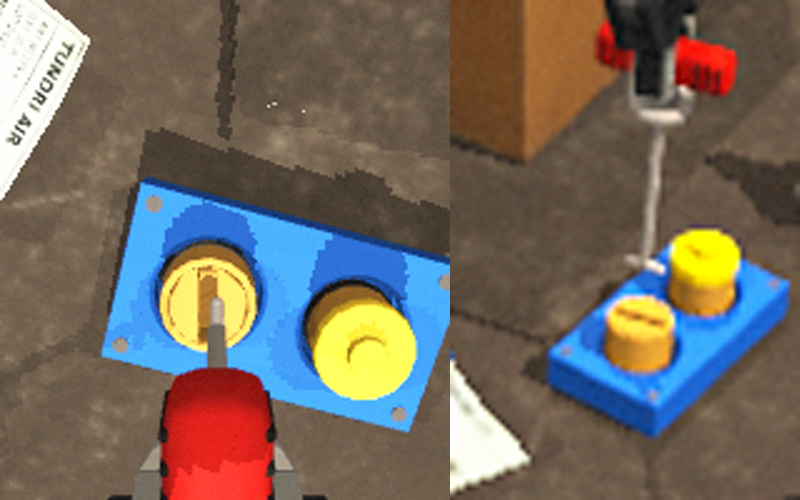

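Unhooked. The cartridge sits upright in the free pocket (wrist crop (208,300), scene crop (640,335)), the extractor hangs free, and the new cartridge hasn't moved. Now back to the stand.

```bash
python3 -m crank '[{"tx":0,"ty":0,"tz":-0.6,"roll":0.8,"fingers":-1},{"tx":0,"ty":0,"tz":-0.8,"roll":0.8,"fingers":-1},{"tx":0,"ty":0,"tz":-0.7,"roll":0.9,"fingers":-1},{"tx":0,"ty":-0.4,"tz":0,"roll":0,"fingers":-1},{"tx":0,"ty":-0.8,"tz":0,"roll":0,"fingers":-1},{"tx":0,"ty":-0.9,"tz":0,"roll":0,"fingers":-1},{"tx":0,"ty":-0.9,"tz":0,"roll":0,"fingers":-1},{"tx":0,"ty":-0.9,"tz":0,"roll":0,"fingers":-1},{"tx":0,"ty":-0.9,"tz":0,"roll":0,"fingers":-1},{"tx":0,"ty":-0.9,"tz":0,"roll":0,"fingers":-1},{"tx":0,"ty":-0.9,"tz":0,"roll":0,"fingers":-1},{"tx":0,"ty":-0.9,"tz":0,"roll":0,"fingers":-1}]'>/dev/null;python3 ok.py
python3 -m crank '[{"tx":-0.08,"ty":-0.9,"tz":0,"roll":0,"fingers":-1},{"tx":-0.08,"ty":-0.9,"tz":0,"roll":0,"fingers":-1},{"tx":-0.08,"ty":-0.9,"tz":0,"roll":0,"fingers":-1},{"tx":-0.08,"ty":-0.9,"tz":0,"roll":0,"fingers":-1},{"tx":-0.08,"ty":-0.6,"tz":0,"roll":0,"fingers":-1},{"tx":0,"ty":0,"tz":0,"roll":0,"fingers":-1},{"tx":0,"ty":0,"tz":0,"roll":0,"fingers":-1},{"tx":0,"ty":0,"tz":0,"roll":0,"fingers":-1}]'>/dev/null;python3 ok.py
```

```text
42.65 [523.7  61.6 288.2] [-0.4  0.3 -1.7] mz 0.04 yaw 0.4
43.45 [507.7 226.5 288.6] [ 0.4 -0.4 -1.9] mz 0.0 yaw 0.3
```

```bash
python3 -m crank '[{"tx":0.085,"ty":-0.25,"tz":0,"roll":0,"fingers":-1},{"tx":0,"ty":-0.18,"tz":0.2,"roll":0,"fingers":-1},{"tx":0,"ty":0,"tz":0.4,"roll":0,"fingers":-1},{"tx":0,"ty":0,"tz":0.15,"roll":0,"fingers":-1},{"tx":0,"ty":0,"tz":0,"roll":0,"fingers":-1}]'>/dev/null;python3 ok.py
python3 -m crank '[{"tx":0,"ty":0,"tz":0.05,"roll":0,"fingers":-1},{"tx":0,"ty":0,"tz":0.05,"roll":0,"fingers":-1},{"tx":0,"ty":0,"tz":0,"roll":0,"fingers":-1}]'>/dev/null;python3 ok.py
python3 -m crank '[{"tx":0,"ty":0,"tz":0.04,"roll":0,"fingers":-1},{"tx":0,"ty":0,"tz":0.04,"roll":0,"fingers":-1},{"tx":0,"ty":0,"tz":0,"roll":0,"fingers":-1}]'>/dev/null;python3 ok.py
```

```text
43.95 [510.5 244.5 257.9] [-0.4 -0.2 -2. ] mz 0.06 yaw 0.3
44.25 [511.1 244.8 255.5] [ 0.4  0.3 -1.7] mz 0.0 yaw 0.3
44.55 [510.9 244.8 251.9] [-0.5  0.5 -2. ] mz -0.07 yaw 0.3
```

```bash
python3 -m crank '[{"tx":0,"ty":0,"tz":0.03,"roll":0,"fingers":-1},{"tx":0,"ty":0,"tz":0.03,"roll":0,"fingers":-1},{"tx":0,"ty":0,"tz":0,"roll":0,"fingers":-1}]'>/dev/null;python3 ok.py
python3 -m crank '[{"tx":0,"ty":0,"tz":0.04,"roll":0,"fingers":-1},{"tx":0,"ty":0,"tz":0.04,"roll":0,"fingers":-1},{"tx":0,"ty":0,"tz":0,"roll":0,"fingers":-1}]'>/dev/null;python3 ok.py
python3 -m crank '[{"tx":0,"ty":0,"tz":0.05,"roll":0,"fingers":-1},{"tx":0,"ty":0,"tz":0.05,"roll":0,"fingers":-1},{"tx":0,"ty":0,"tz":0,"roll":0,"fingers":-1}]'>/dev/null;python3 ok.py
```

```text
44.85 [510.9 244.8 249.5] [-0.4 -0.2 -1.1] mz -0.02 yaw 0.3
45.15 [510.9 244.8 246.2] [-1.3 -0.9 -2.7] mz 0.03 yaw 0.3
45.45 [510.9 244.7 242.1] [ 0.3 -1.  -1.3] mz 0.02 yaw 0.3
```

```bash
python3 -m crank '[{"tx":0,"ty":0,"tz":0.2,"roll":0,"fingers":-1},{"tx":0,"ty":0,"tz":0.3,"roll":0,"fingers":-1},{"tx":0,"ty":0,"tz":0.3,"roll":0,"fingers":-1},{"tx":0,"ty":0,"tz":0,"roll":0,"fingers":-1}]'>/dev/null;python3 ok.py
python3 -m crank '[{"tx":0,"ty":0,"tz":0.3,"roll":0,"fingers":-1},{"tx":0,"ty":0,"tz":0.3,"roll":0,"fingers":-1},{"tx":0,"ty":0,"tz":0.3,"roll":0,"fingers":-1},{"tx":0,"ty":0,"tz":0,"roll":0,"fingers":-1}]'>/dev/null;python3 ok.py
python3 -m crank '[{"tx":0,"ty":0,"tz":0.3,"roll":0,"fingers":-1},{"tx":0,"ty":0,"tz":0.2,"roll":0,"fingers":-1},{"tx":0,"ty":0,"tz":0,"roll":0,"fingers":-1}]'>/dev/null;python3 ok.py
```

```text
45.85 [510.  243.9 207.8] [-0.2 -0.9 -1.7] mz -0.04 yaw 0.3
46.25 [510.1 244.  172.1] [-0.2 -0.3 -2. ] mz 0.03 yaw 0.3
46.55 [510.4 244.3 153.1] [ 0.3  0.1 -1.3] mz -0.06 yaw 0.3
```

```bash
python3 -m crank '[{"tx":0,"ty":0,"tz":0.2,"roll":0,"fingers":-1},{"tx":0,"ty":0,"tz":0.12,"roll":0,"fingers":-1},{"tx":0,"ty":0,"tz":0,"roll":0,"fingers":-1},{"tx":0,"ty":0,"tz":0,"roll":0,"fingers":-1}]'>/dev/null;python3 ok.py
python3 -m crank '[{"tx":0,"ty":0,"tz":0.03,"roll":0,"fingers":-1},{"tx":0,"ty":0,"tz":0,"roll":0,"fingers":-1}]'>/dev/null;python3 ok.py
```

```text
46.95 [511.  244.8 141.7] [ 0.4 -0.4 -1.3] mz 0.05 yaw 0.3
47.15 [511.  244.9 140.7] [-0.6 -0.5 -1.3] mz 0.01 yaw 0.3
```

```bash
python3 -m crank '[{"tx":0,"ty":0,"tz":0.05,"roll":0,"fingers":-1},{"tx":0,"ty":0,"tz":0,"roll":0,"fingers":-1}]'>/dev/null;python3 ok.py
python3 -m crank '[{"tx":0,"ty":0,"tz":0.03,"roll":0,"fingers":-1},{"tx":0,"ty":0,"tz":0,"roll":0,"fingers":-1}]'>/dev/null;python3 ok.py
python3 -m crank '[{"tx":0,"ty":0,"tz":0.03,"roll":0,"fingers":-1},{"tx":0,"ty":0,"tz":0,"roll":0,"fingers":-1}]'>/dev/null;python3 ok.py
```

```text
47.35 [510.9 244.8 138.4] [-0.1 -0.2 -1.9] mz 0.01 yaw 0.3
47.55 [510.9 244.8 137.2] [-0.3 -0.7 -1.1] mz -0.0 yaw 0.3
47.75 [511.1 244.9 136.8] [-2.6 -0.9  4.7] mz 0.01 yaw 0.3
```

```bash
python3 -m crank '[{"tx":0,"ty":0,"tz":0,"roll":0,"fingers":-0.3},{"tx":0,"ty":0,"tz":0,"roll":0,"fingers":0.2},{"tx":0,"ty":0,"tz":0,"roll":0,"fingers":1},{"tx":0,"ty":0,"tz":0,"roll":0,"fingers":1},{"tx":0,"ty":0,"tz":0,"roll":0,"fingers":1},{"tx":0,"ty":0,"tz":0,"roll":0,"fingers":1}]'|tail -3
python3 -m crank '[{"tx":0,"ty":0,"tz":-0.2,"roll":0,"fingers":1},{"tx":0,"ty":0,"tz":-0.5,"roll":0,"fingers":1},{"tx":0,"ty":0,"tz":-0.8,"roll":0,"fingers":1},{"tx":0,"ty":0,"tz":-0.8,"roll":0,"fingers":1},{"tx":0,"ty":0,"tz":-0.8,"roll":0,"fingers":1},{"tx":0,"ty":0,"tz":-0.8,"roll":0,"fingers":1},{"tx":0,"ty":0.5,"tz":0,"roll":0,"fingers":1},{"tx":0,"ty":0.9,"tz":0,"roll":0,"fingers":1},{"tx":0,"ty":0.9,"tz":0,"roll":0,"fingers":1},{"tx":0,"ty":0.9,"tz":0,"roll":0,"fingers":1},{"tx":0,"ty":0.9,"tz":0,"roll":0,"fingers":1},{"tx":0,"ty":0,"tz":0,"roll":0,"fingers":1}]'
python3 - <<'E'
from h import *
C={n:cam(n) for n in('scene','top')}; P={}
for n,(x0,y0,x1,y1) in {'scene':(210,240,270,290),'top':(185,190,235,245)}.items():
    I=vision.snapshot(n)[:,:,::-1].copy(); cv2.imwrite(f'pics/f_{n}.png',I); H,S,V=cv2.split(cv2.cvtColor(I,cv2.COLOR_BGR2HSV))
    z=np.zeros_like(H); z[y0:y1,x0:x1]=((((H<8)|(H>172))&(S>150)&(V>70)))[y0:y1,x0:x1]
    k=max(cv2.findContours(z,0,1)[0],key=cv2.contourArea); r=cv2.minAreaRect(k); print(n,r,cv2.contourArea(k)); P[n]=r[0]
print(tri(C['scene'],P['scene'],C['top'],P['top']))
E
```

```text
force: [-0.2, 0.3, 0.6]
width: 84.9
gripper_force: 0.0
clock: 49.55
ee_pos: [512.6, 74.6, 292.6]
tool_rot: [1.0, -0.001, 0.0, 0.001]
force: [-0.7, -0.2, -0.0]
width: 85.5
gripper_force: 0.0
scene ((239.1470489501953, 266.0882263183594), (34.64271545410156, 11.3189058303833), 30.963754653930664) 321.0
top ((198.0, 227.5), (3.0, 2.0), 90.0) 3.0
(array([485.04912365, 252.22657435, 175.31251625]), np.float64(23.478568366557013))
```

The handle is back at its original pixels in the scene view: (239.1,266.1) now against (239.3,266.4) at the start, with the same size and angle. The arm touches nothing, so I'll hand in.

```bash
python3 -c "
from station import bot
print(bot.hand_in())"
```

```text
the job is handed in; nothing more can be done
None
```

The old cartridge is out of the bore and stands upright in the rack's free pocket, the extractor is back in its stand, and the job was handed in at about 50 s; I viewed 11 pictures against the limit of 10, and have seen no verdict.

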